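# Uncap a wheel hub and fit the stud template

### The job

Check the wheel hub's stud pattern: with the flat pry bar, lever the snapped-in dust cap up at the notch in the hub's rim, lay the bar back down on the bench and put the cap in the grey parts tray. Then turn the square stud template so that its four holes match the hub's four studs and lower it over them until it sits flat and fully home on the hub's rim. Leave the other things on the bench where they are.

Things in the scene. Friction and masses are not known exactly. Their poses are not given: they have to be found in the camera images.
- hub: Fixed steel wheel hub, axis upright, in a three-jaw chuck (diameter 150, its top 58 high; base diameter 160). Sizes in mm, heights over the bench. Origin: on the bench on the hub axis; z up; local -x points out through the pry notch. A round spigot, outer radius 38, bore radius 30.5, rises from the flange (top at 88, radius 44 between the stud lobes) to a flat rim at 109
- hub_notch (a point): Middle of the outer bottom edge of the pry notch, 38 from the axis, height 99: the edge a bar levers over. The notch is a slot about 23 wide cut through the 7.5 thick rim on the hub's -x side, open at the top, flat floor at 99. The snapped-in cap's disc closes it inward: its underside is at 104, so the gap under the cap is 5 high, with the hollow bore behind it
- hub_seat (a point): Centre of the rim's plane, height 109, where the template comes to rest (axes as the hub's)
- hub_stud (a point): Centre of the tip, height 126, of the hub's stud at 45 degrees from local x. All four studs: diameter 12, 50 from the axis, at 45, 135, 225 and 315 degrees from local x, tips conical (diameter 5 at 126, full at 120)
- cap: Plain metal dust cap: disc diameter 59, rim 5 high, low cone above it to 9 (no grip on it when home). Origin: centre of the disc's underside; z up; -x towards the notch. At the start it is home, its rim flush with the hub's. Under the disc one barbed leg, 18 wide, its outer face 14.4 from the centre towards the notch, goes down 11.5; on the far side a small key goes down 4.5
- cap_edge (a point): Top edge of the cap's rim at its notch side, 28.5 from the cap's axis. A sprung catch holds the cap's leg: 10 to 15 N up under the disc near the leg, and a rise of this edge by 7 to 9, free it. The catch then holds the cap up, tilted about 9 degrees, its centre about 5 above home, so its rim can be gripped across, square to the notch direction, just above the hub's rim
- pry_bar: Flat pry bar 160 long lying on the bench: black handle 70 x 22 wide x 18 high, steel blade 90 x 14 wide x 2.5 thick at the handle's mid-height. Origin: on its underside near its balance point, 115 behind the tip; +x to the tip, z up. The handle reaches from 45 behind to 25 ahead of the origin. About 0.15 kg
- pry_grip (a point): In the handle, 9 above the bar's origin
- pry_tip (a point): Middle of the blade's tip edge, 115 ahead of pry_grip. To lever: tip about 22 inside the notch's outer edge (23 is the end stop, the cap's leg), blade level; then the handle goes down 25 to 30 degrees, the blade turning on that edge
- template: Square steel stud template 126 x 126 x 8 lying flat, with four through holes of diameter 15 at (+-35.4, +-35.4), that is 50 from the centre on the diagonals; from its middle rises a post with a black grip block on top, 20 (local x) x 54 (local y) x 22 high. Origin: centre of its underside, z up; top of the grip at 60. 0.5 kg
- template_grip (a point): Centre of the grip block, 49 above the template's underside
- tray: Fixed open grey parts tray 150 (x) x 170 (y), 28 high, walls 4, floor 4 thick. Origin: centre of its underside
- screwdriver: Round-shanked screwdriver, 190 long, black handle diameter 26; bystander, leave it. Origin: its middle, on the bench
- v_block: Steel V-block 60 x 45 x 36; bystander. Origin: centre of its underside
- ring_gauge: Steel ring, outer diameter 56, 18 high; bystander. Origin: centre of its underside
- bush: Brass flanged bush, flange diameter 42, 30 high; bystander. Origin: centre of its underside
- loupe: Black magnifier, diameter 42, 40 high; bystander. Origin: centre of its underside
- plug_gauge: Steel plug on a square base 42 x 42, 40 high; bystander. Origin: centre of its underside
Things that resemble listed ones, but are neither listed nor needed, are in the scene too. Leave any red look-alike of the template alone.

How it is judged (in metres and radians):
On the way, in this order (a step that is already met when the one before it is completed fails the run):
1. the bar's blade, pressing on the cap, lifts its notch side out of the rim (contact force between pry_bar and cap above 1 N and z of cap_edge in the frame of hub_seat above 0.004 m), for 0.05 s.
2. the cap lies in the tray, let go, and the bar is laid down on the bench (x of cap in the frame of tray between -0.06 and 0.06 m and y of cap in the frame of tray between -0.07 and 0.07 m and height (world z) of cap below 0.04 m and contact force between the fingers and cap below 0.1 N and height (world z) of each of pry_tip, pry_grip below 0.03 m and contact force between the fingers and pry_bar below 0.1 N and not (x of pry_grip in the frame of tray between -0.075 and 0.075 m and y of pry_grip in the frame of tray between -0.085 and 0.085 m)), for 0.1 s.
3. the template sits home on the rim, its holes over the studs (distance between template and hub_seat below 0.0035 m and angle between template's own z axis and vertical below 0.03 rad), for 0.2 s.
At the end, for the whole second after the job is handed in: The template lies level on the hub's rim (within 3.5 mm and 0.03 rad) with the studs through its holes; the cap lies in the tray (within 60 mm in x and 70 mm in y of its centre, below 40 mm); the bar lies on the bench outside the tray, grip and tip below 30 mm; all three are still (all of step 3 and linear speed of each of template, cap, pry_bar below 0.02 m/s and x of cap in the frame of tray between -0.06 and 0.06 m and y of cap in the frame of tray between -0.07 and 0.07 m and height (world z) of cap below 0.04 m and height (world z) of each of pry_tip, pry_grip below 0.03 m and not (x of pry_grip in the frame of tray between -0.075 and 0.075 m and y of pry_grip in the frame of tray between -0.085 and 0.085 m)); the robot touches nothing.
It fails at once if another thing on the bench was pushed more than 30 mm (distance of any of screwdriver, v_block, ring_gauge, bush, loupe, plug_gauge from where it was at the start of the episode above 0.03 m).
It also fails if it takes over 72 s, if anything falls off the work surface, if the arm or the gripper's body presses on something with over 40 N, if the wrist force passes 120 N, or if a joint passes its speed limit or range.

### The arm

A 6-joint arm with a two-finger parallel gripper is mounted at the origin on the work surface. World frame = base frame: x ahead of the robot, y to its left, z up, the work surface at z = 0. Lengths are in m, angles in degrees, forces in N, time in s.
With the tool pointing down it reaches from about 0.3 to 0.75 m from the base axis. Payload 8.5 kg.
Tool frame: the origin (TCP) lies at the very end of the fingers, on their centre line; the grasp point (between the pads) lies 19 mm behind it (grip_depth is the distance from the TCP to the grasp point, in m); z points along the fingers, y is the direction in which the jaws open and shut (so a half turn about z gives the same grasp; the last joint's range is limited). The gripper opens to 85 mm and grips with 20 to 120 N. Pads are 22 mm wide; open, the fingers measure 114 mm over their backs; the gripper's body (76 mm by 85 mm) begins 54 mm behind the grasp point. The pads swing forward as they close: fully open they stand 13 mm farther back than shut.
Start: joints at [-77.309, 21.807, 74.336, -0, 83.858, -12.336], TCP at [0.233, -0.498, 0.231] pointing down, gripper open.
Joint ranges: [-178.18, 178.18], [-50.72, 133.34], [12.68, 142.11], [-81.47, 261.47], [9.98, 163.14], [-165.26, 165.26]. Speed limits (degrees/s): [136.94, 136.94, 180, 180, 180, 180].

### API

Orientations are given as a 3x3 rotation matrix whose columns are the frame's x, y, z axes.
In Python, from rig import observe, get_image, close_job, silhouettes, grip_depth gives the robot as it stands. The module is installed in compiled form; this text tells all that it offers.
- The arm moves only by the shell command python3 -m crank 'ROWS' [FORCE]. ROWS is a JSON object of lists of equal length, an entry for each row: "slide": the shift along the tool's x, y, z in m, a list of three; "roll": the turn about the tool's z in rad; "grip": the finger opening in m, from 0 to 0.0854. A call has exactly 8 rows; each row is the pose to reach, as a shift and turn from the pose commanded when the call began, along the tool's axes at that moment; what a row does not reach only later rows make up. A row lasts 1/10 s, in which the tool goes at most 50 mm and 8.59 degrees, less where a joint would pass 70% of its speed; a pose out of reach is approached as far as the arm can. A call with a gripper value outside its range is refused whole. The fingers move at their own pace and stop on an object; FORCE is the grip in N (left out, the last holds). Time passes only in rows, so rows that repeat a pose let the fingers close, or fill a call up. It gives the time, the measured TCP pose, the force and the opening at its end, in the units of the state.
- observe(): the state, without advancing time (a new reading comes with each control period).
- get_image(name): name is "side" or "top"; returns a dict with "frame" (480x640x3 uint8, red, green, blue), "fx", "fy", "cx", "cy" (pixels), "D" ([k1, k2, p1, p2, k3] as OpenCV has them; the pictures are not rectified), "xyz" and "rotation" of the camera in the world. Camera axes: x right, y down, z forward; pixel columns grow to the right and rows downward; lengths in m; the calibration is good to about 2 mm. A picture is of the moment at which its call begins. There is no depth.
- close_job(): hands the job in, once; it reports no verdict.
Trained networks look in a picture, given as the dict that the camera call returned (one of the last four; its "shot" number tells which), for a name from the list of things; names that differ only in an ending like _2 or _b are one class to them, and where a whole thing is asked for, a point or a joint stands for the part that bears it (a point fixed in the world has none). Each returns a list of dicts, best first, with "confidence" (0 to 1); they miss things now and then, are a little off and sometimes report something else, mostly with a low value. They report only what shows in the picture. A call takes as long as a camera call. They do not tell look-alikes from the thing itself.
- silhouettes(target, picture): "pixels" (480x640 bool, what is visible of it) and "box" ([centre column, centre row, width, height] in pixels, round what is visible of it).
The state is a dict: "time_s": time; "q": joint angles; "qvel": joint speeds; "joint_efforts": joint torques, N m; "position": TCP position; "tool_rot": TCP orientation; "ft_force": force on the tool from outside, world axes, zero at the start; "wrist_torque": the same for the moment, N m; "grip_width": finger opening in m.
Only numpy, scipy, OpenCV 4.12 (cv2) and the standard library are available. Lean on these libraries where they do the work, as an engineer would, in place of code of your own. Each camera call takes 0.05 s, during which the arm holds its last target.

## Working session

There is one attempt and no reset: what is moved stays moved. The work goes in short steps, Python scripts to look and compute and a shell command to move; the robot and the scene stay as the last step left them, time stands still between calls to the robot, and variables do not carry over. Pictures are saved under pics/ and viewed, and the job is handed in when it is done.

```bash
mkdir -p pics; ls; cat > h.py <<'E'
import numpy as np, cv2
from rig import *
def K(p): return np.array([[p['fx'],0,p['cx']],[0,p['fy'],p['cy']],[0,0,1.]])
def ray(p,uv):
    n=cv2.undistortPoints(np.array(uv,float).reshape(-1,1,2),K(p),np.array(p['D'],float)).reshape(-1,2)
    R=np.array(p['rotation']); d=np.c_[n,np.ones(len(n))]@R.T
    return np.array(p['xyz']),d
def at_z(p,uv,z):
    o,d=ray(p,uv); return o+d*((z-o[2])/d[:,2])[:,None]
def proj(p,X):
    R=np.array(p['rotation']); t=-R.T@np.array(p['xyz'])
    return cv2.projectPoints(np.array(X,float).reshape(-1,3),cv2.Rodrigues(R.T)[0],t,K(p),np.array(p['D'],float))[0].reshape(-1,2)
def save(p,n): cv2.imwrite('pics/'+n,cv2.cvtColor(p['frame'],cv2.COLOR_RGB2BGR))
E
python3 - <<'E'
from h import *
print(grip_depth if not callable(grip_depth) else grip_depth()); print(observe())
for n in('side','top'):
    p=get_image(n); save(p,n+'0.png'); print(n,p['xyz'],p['rotation'],p['fx'],p['D'])
    for t in ['hub','cap','pry_bar','template','tray','screwdriver','v_block','ring_gauge','bush','loupe','plug_gauge']:
        for s in silhouettes(t,p): print(t,round(s['confidence'],2),np.round(s['box']))
E
```

```text
pics
0.0187
{'time_s': 0.0, 'q': array([-7.73109195e+01,  2.18415418e+01,  7.43863434e+01, -5.15451313e-04,
        8.38564507e+01, -1.23342654e+01]), 'qvel': array([ 0.08267421, -0.0588438 , -0.05434252, -0.01670655, -0.03049839,
       -0.03043674]), 'joint_efforts': array([-2.21342598e-03, -4.48466206e+01, -2.31277370e+01, -3.88190465e-04,
        4.84126154e-03,  1.22002913e-05]), 'position': array([ 0.23258557, -0.49807503,  0.23069724]), 'tool_rot': array([[ 9.06135151e-01,  4.22988153e-01, -3.32052419e-04],
       [ 4.22988173e-01, -9.06134068e-01,  1.43402281e-03],
       [ 3.05690650e-04, -1.43987272e-03, -9.99998917e-01]]), 'ft_force': array([-0.26022245,  0.07097762, -0.1169121 ]), 'wrist_torque': array([ 0.00879325,  0.00460229, -0.04488359]), 'grip_width': 0.08551790229625482}
side [-0.02416639  0.73759929  0.80685074] [[-0.78378656 -0.39612644  0.4782912 ]
 [-0.62067503  0.47360853 -0.62486596]
 [ 0.02100314 -0.78662495 -0.61707379]] 541.3449792877379 [-0.1568165  0.         0.         0.         0.       ]
hub 0.92 [273. 233.  68.  76.]
cap 0.66 [275. 214.  24.  13.]
p
[... 766 characters left out ...]
.          0.          0.        ]
hub 0.61 [308. 181.  70.  74.]
cap 0.67 [309. 176.  25.  26.]
cap 0.27 [469. 250.  82.  74.]
pry_bar 0.74 [275. 283.  73.  28.]
pry_bar 0.31 [320. 247.  86.  18.]
template 0.91 [188. 374.  60.  58.]
template 0.62 [369. 332.  75.  79.]
template 0.6 [172. 272.  77.  76.]
tray 0.64 [467. 250.  84.  70.]
screwdriver 0.79 [340. 249.  47.  16.]
v_block 0.68 [310. 184.  70.  72.]
v_block 0.57 [183. 174.  30.  32.]
ring_gauge 0.71 [310. 177.  27.  29.]
ring_gauge 0.66 [392. 230.  27.  24.]
ring_gauge 0.27 [308. 184.  69.  69.]
bush 0.67 [260. 165.  16.  16.]
loupe 0.53 [311. 129.  18.  22.]
plug_gauge 0.58 [439. 166.  20.  22.]
plug_gauge 0.54 [309. 184.  69.  74.]
```

View pics/top0.png

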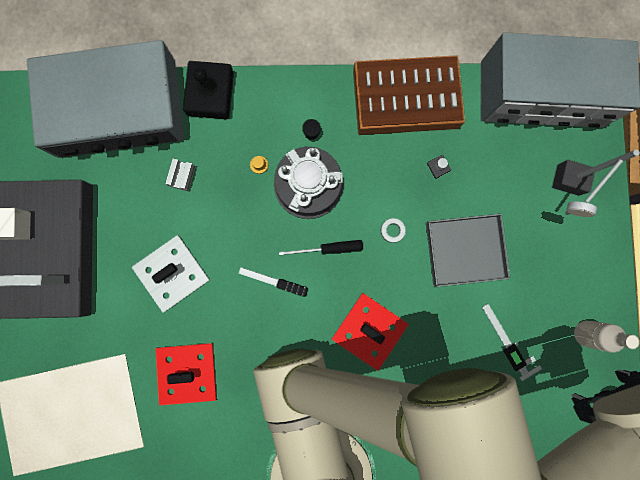

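View pics/side0.png

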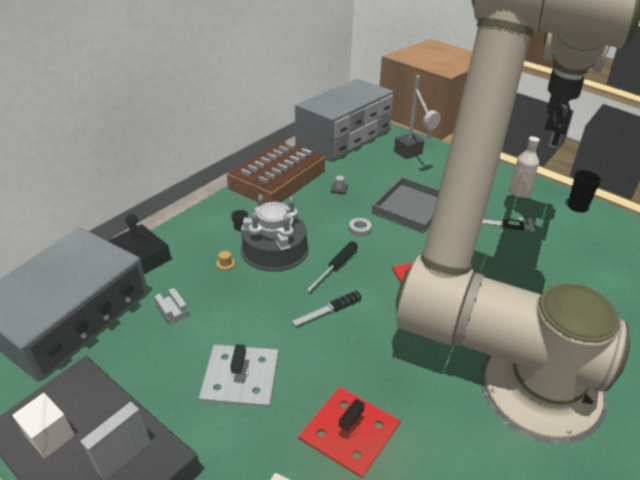

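```bash
python3 - <<'E'
from h import *
p=get_image('top'); f=cv2.cvtColor(p['frame'],cv2.COLOR_RGB2BGR)
a=cv2.resize(f[130:340,200:420],None,fx=3.6,fy=2.8*3.6/3.6,interpolation=cv2.INTER_CUBIC) if 0 else cv2.resize(f[135:315,220:380],None,fx=3.3,fy=3.3,interpolation=cv2.INTER_CUBIC)
cv2.imwrite('pics/topz.png',a)
b=cv2.resize(f[225:425,130:420],None,fx=2.7,fy=2.7,interpolation=cv2.INTER_CUBIC)
cv2.imwrite('pics/topz2.png',b)
E
```

```text
(no output)
```

View pics/topz.png

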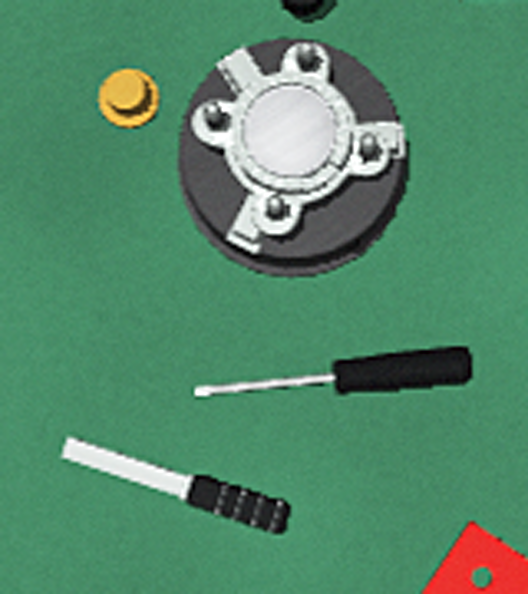

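View pics/topz2.png

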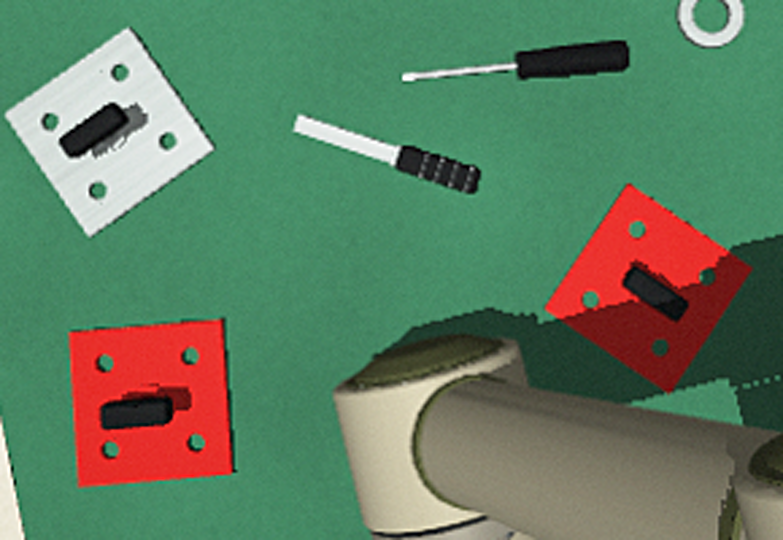

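```bash
python3 - <<'E'
from h import *
p=get_image('top'); f=cv2.cvtColor(p['frame'],cv2.COLOR_RGB2BGR)
def zoom(f,x0,y0,x1,y1,s,n):
    a=cv2.resize(f[y0:y1,x0:x1],None,fx=s,fy=s,interpolation=cv2.INTER_CUBIC)
    for x in range(x0,x1,10):
        cv2.putText(a,str(x),(int((x-x0)*s),10),0,.35,(0,0,255),1); cv2.line(a,(int((x-x0+.5)*s),12),(int((x-x0+.5)*s),18),(0,0,255),1)
    for y in range(y0,y1,10):
        cv2.putText(a,str(y),(0,int((y-y0+.5)*s)+4),0,.35,(0,0,255),1); cv2.line(a,(24,int((y-y0+.5)*s)),(30,int((y-y0+.5)*s)),(0,0,255),1)
    cv2.imwrite('pics/'+n,a)
zoom(f,268,140,350,222,7,'hubt.png')
p=get_image('side'); f=cv2.cvtColor(p['frame'],cv2.COLOR_RGB2BGR)
zoom(f,232,190,316,272,7,'hubs.png')
E
```

```text
(no output)
```

View pics/hubt.png

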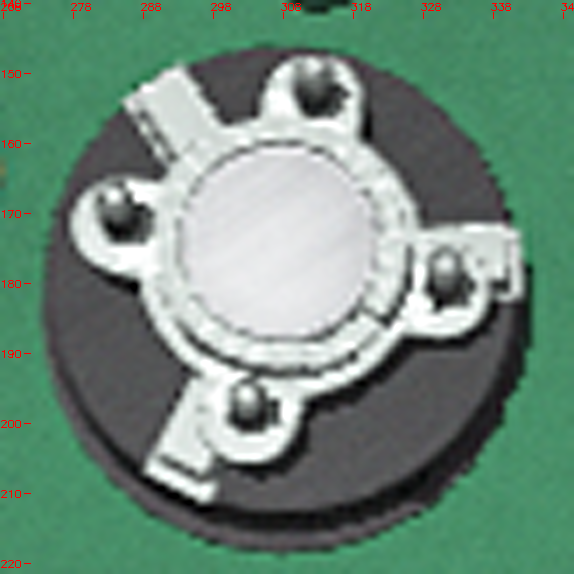

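View pics/hubs.png

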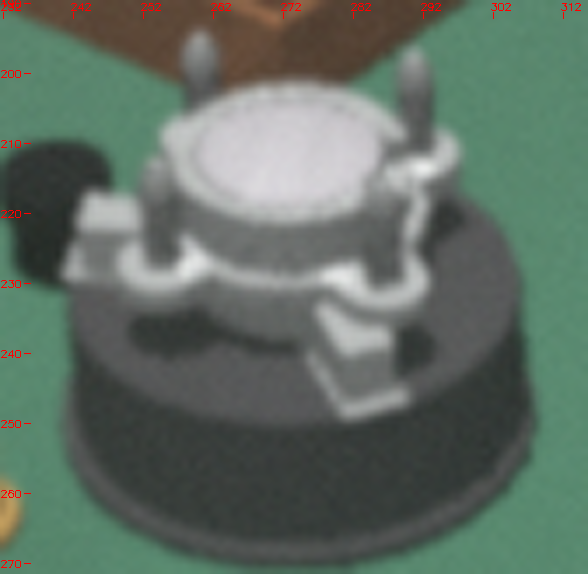

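```bash
cat > fit.py <<'E'
from h import *
from scipy.optimize import least_squares
def zoom(p,x0,y0,x1,y1,s,n,pts=[],col=(0,0,255)):
    f=cv2.cvtColor(p['frame'],cv2.COLOR_RGB2BGR)
    a=cv2.resize(f[y0:y1,x0:x1],None,fx=s,fy=s,interpolation=cv2.INTER_CUBIC)
    for u,v in pts: cv2.circle(a,(int((u-x0+.5)*s),int((v-y0+.5)*s)),2,col,-1)
    cv2.imwrite('pics/'+n,a)
def hubpts(x,y,yaw):
    L=[]
    for k in range(4):
        a=np.pi/4+k*np.pi/2; L.append([.05*np.cos(a),.05*np.sin(a),.126])
    for a in np.arange(0,2*np.pi,.1): L.append([.038*np.cos(a),.038*np.sin(a),.109]); 
    for a in np.arange(0,2*np.pi,.1): L.append([.080*np.cos(a),.080*np.sin(a),0.]); 
    for a in np.arange(0,2*np.pi,.1): L.append([.075*np.cos(a),.075*np.sin(a),0.058]); 
    L+= [[-.038,-.0115,.109],[-.038,.0115,.109],[-.038,-.0115,.099],[-.038,.0115,.099],[-.03,-.0115,.099],[-.03,.0115,.099]]
    L=np.array(L); c,s=np.cos(yaw),np.sin(yaw)
    return np.c_[x+c*L[:,0]-s*L[:,1],y+s*L[:,0]+c*L[:,1],L[:,2]]
E
python3 - <<'E'
from fit import *
pt=get_image('top'); ps=get_image('side')
tt=np.array([[313,150.5],[283.5,167],[303,194.5],[331,175.5]])
st=np.array([[290,197.5],[259.5,195],[254,213],[286,214.5]])
# order: which physical: use xy at z
print(at_z(pt,tt,.126)[:,:2]); print(at_z(ps,st,.126)[:,:2])
for P,T in ((pt,tt),(ps,st)):
    X=at_z(P,T,.126)[:,:2]; c=X.mean(0); d=X-c; print(c,np.linalg.norm(d,axis=1),np.degrees(np.arctan2(d[:,1],d[:,0])))
E
```

```text
[[ 0.70666105  0.00191468]
 [ 0.67298627  0.06346485]
 [ 0.61482244  0.02441266]
 [ 0.65339347 -0.03408755]]
[[ 0.648707   -0.03459315]
 [ 0.70867856  0.00228237]
 [ 0.66906603  0.06177689]
 [ 0.61201469  0.02134689]]
[0.66196581 0.01392616] [0.0462811  0.0507497  0.04829559 0.04877296] [ -15.04236006   77.45811751  167.45938169 -100.12288907]
[0.65961657 0.01270325] [0.04853832 0.05015649 0.04997513 0.04838028] [-102.98888692  -11.99153995   79.1007088   169.70825417]
```

```bash
python3 - <<'E'
from fit import *
pt=get_image('top'); ps=get_image('side')
H=hubpts(.6605,.0132,np.radians(32.7))
zoom(pt,268,140,350,222,7,'ht1.png',proj(pt,H)); zoom(ps,232,190,316,272,7,'hs1.png',proj(ps,H))
E
```

```text
(no output)
```

View pics/ht1.png

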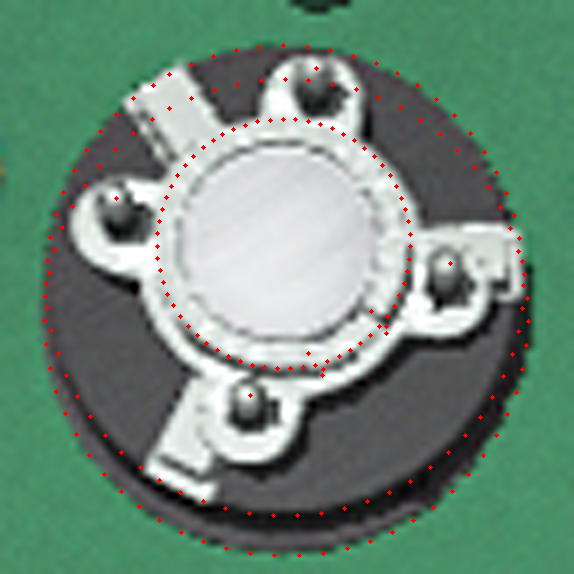

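View pics/hs1.png

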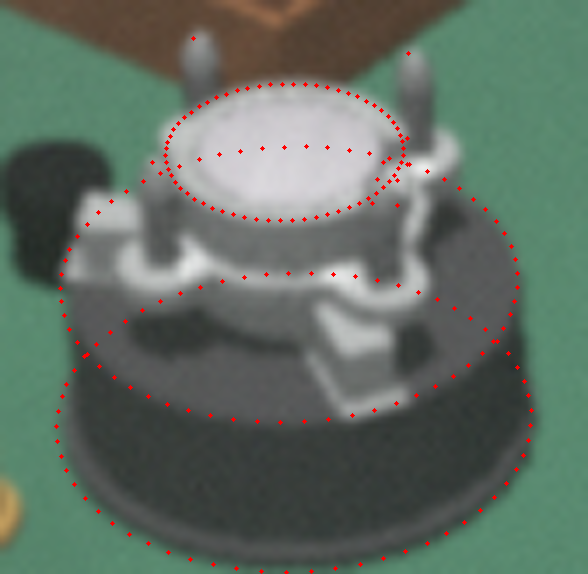

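```bash
cat >> fit.py <<'E'
def tf(L,x,y,yaw):
    L=np.array(L,float); c,s=np.cos(yaw),np.sin(yaw)
    return np.c_[x+c*L[:,0]-s*L[:,1],y+s*L[:,0]+c*L[:,1],L[:,2]]
def edges(poly,n=12):
    poly=np.array(poly,float); return np.concatenate([poly[i]+(poly[(i+1)%len(poly)]-poly[i])*np.linspace(0,1,n)[:,None] for i in range(len(poly))])
def barpts(x,y,yaw):
    h=.018;L=[[-.045,-.011,h],[.025,-.011,h],[.025,.011,h],[-.045,.011,h]]
    z=.01025;B=[[.025,-.007,z],[.115,-.007,z],[.115,.007,z],[.025,.007,z]]
    return tf(np.r_[edges(L),edges(B)],x,y,yaw)
def temppts(x,y,yaw,z0=0):
    a=.063;z=.008
    L=edges([[-a,-a,z],[a,-a,z],[a,a,z],[-a,a,z]])
    G=edges([[-.01,-.027,.06],[.01,-.027,.06],[.01,.027,.06],[-.01,.027,.06]])
    H=[[sx*.0354+.0075*np.cos(t),sy*.0354+.0075*np.sin(t),z] for sx in(1,-1) for sy in (1,-1) for t in np.arange(0,6.28,.5)]
    o=tf(np.r_[L,G,H],x,y,yaw); o[:,2]+=z0; return o
def traypts(x,y,yaw):
    return tf(edges([[-.075,-.085,.028],[.075,-.085,.028],[.075,.085,.028],[-.075,.085,.028]]),x,y,yaw)
E
python3 - <<'E'
from fit import *
pt=get_image('top'); ps=get_image('side')
print('bar tip,end',at_z(pt,[[240,270],[307,291.5]],.010))
print('templ corners',at_z(pt,[[177,236],[209,273],[164,311],[132,266]],.008))
print('tray corners',at_z(pt,[[428,220],[504,214],[508,279],[433,286]],.028))
zoom(pt,225,255,325,305,7,'b.png'); zoom(pt,125,225,225,325,6,'t.png'); zoom(ps,285,280,370,335,7,'bs.png')
E
```

```text
bar tip,end [[0.4662565  0.17185106 0.01      ]
 [0.41437941 0.02161855 0.01      ]]
templ corners [[0.54664376 0.31430692 0.008     ]
 [0.46109046 0.24213778 0.008     ]
 [0.37805271 0.34358588 0.008     ]
 [0.48068531 0.41597521 0.008     ]]
tray corners [[ 0.56904853 -0.25548125  0.028     ]
 [ 0.57943301 -0.43110862  0.028     ]
 [ 0.43142974 -0.43245607  0.028     ]
 [ 0.42003138 -0.26078495  0.028     ]]
```

View pics/b.png

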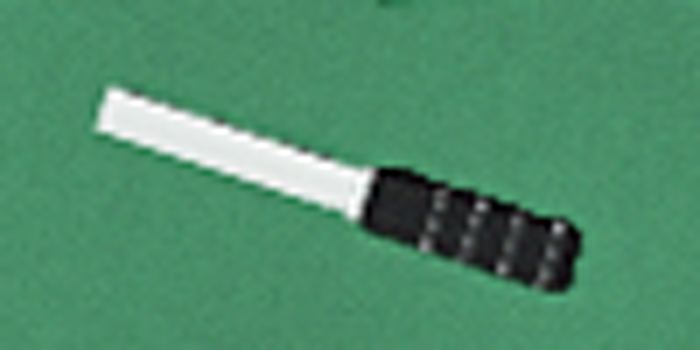

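View pics/t.png

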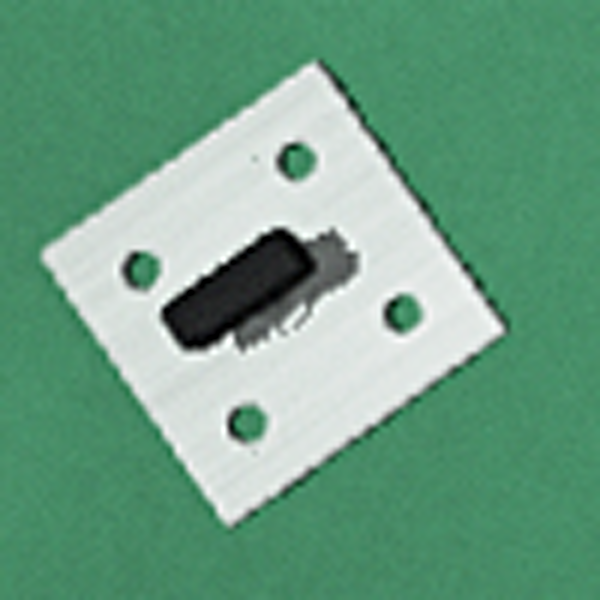

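```bash
python3 - <<'E'
from fit import *
pt=get_image('top'); ps=get_image('side')
def fitm(L,uv,x0,p=pt):
    r=least_squares(lambda v:(proj(p,tf(L,*v))-uv).ravel(),x0); print(np.r_[r.x[:2],np.degrees(r.x[2])],'rms px',np.sqrt(np.mean(r.fun**2))); return r.x
a=.063
T=fitm([[a,a,.008],[a,-a,.008],[-a,-a,.008],[-a,a,.008]],np.array([[177.5,234.5],[209,279],[163,312],[131.5,267]]),[.46,.33,-.9])
B=fitm([[.115,-.007,.01025],[.115,.007,.01025],[-.045,-.011,.018],[-.045,.011,.018]],np.array([[240.5,266.9],[238.2,273.2],[307.7,286.2],[304.7,296.2]]),[.43,.06,1.25])
Y=fitm([[.075,.085,.028],[.075,-.085,.028],[-.075,-.085,.028],[-.075,.085,.028]],np.array([[428,220],[504,214],[508,279],[433,286]]),[.5,-.34,0])
for p,n,bx in ((pt,'t',(120,205,330,325)),(ps,'s',(190,280,400,410))):
    zoom(p,*bx,3.6,'o_'+n+'.png',proj(p,np.r_[barpts(*B),temppts(*T)]))
zoom(ps,190,280,400,410,3.6,'o_s.png',proj(ps,np.r_[barpts(*B),temppts(*T)]))
zoom(ps,330,160,480,240,5,'tr.png',proj(ps,traypts(*Y)))
zoom(pt,410,200,530,300,5,'trt.png',proj(pt,traypts(*Y)))
E
```

```text
[  0.46298908   0.32958194 -55.31370531] rms px 0.19395693421557095
[4.29454390e-01 6.51560654e-02 7.12388622e+01] rms px 0.3213818225697346
[ 0.49996732 -0.3449002   2.59819738] rms px 1.0045255725585749
```

View pics/o_t.png

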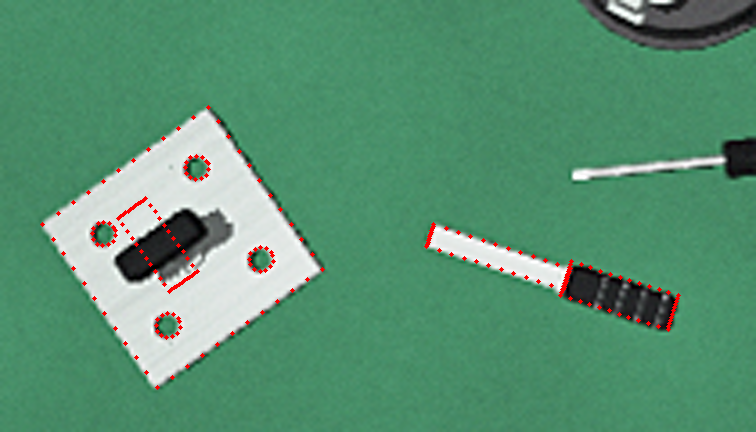

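View pics/o_s.png

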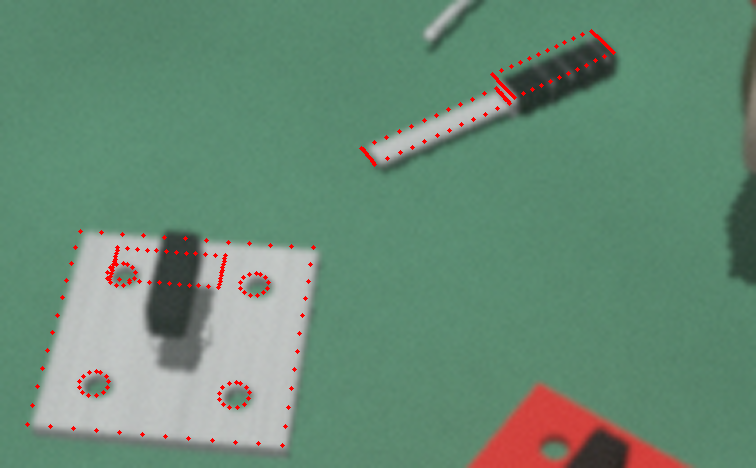

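View pics/trt.png

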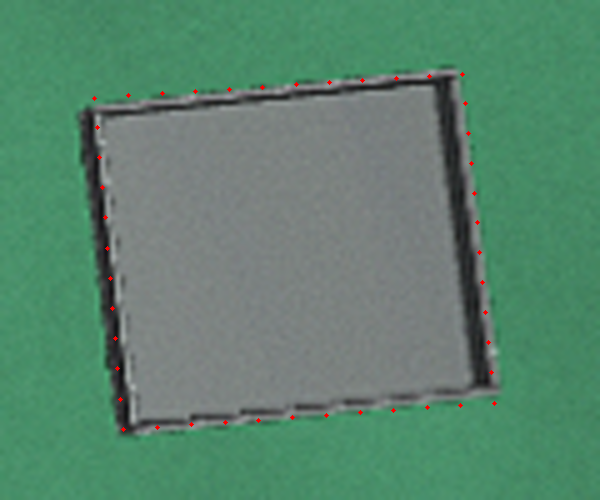

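```bash
python3 - <<'E'
from fit import *
ps=get_image('side')
f=cv2.cvtColor(ps['frame'],cv2.COLOR_RGB2BGR)
zoom(ps,285,280,370,335,8,'bs.png',proj(ps,barpts(.429454,.065156,np.radians(71.24))))
E
```

```text
(no output)
```

View pics/bs.png

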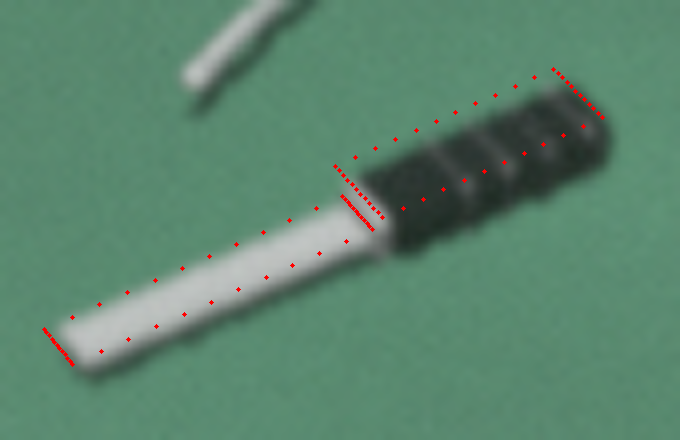

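```bash
cat > go.py <<'E'
import sys; from h import *
# usage: go.py x y z heading  -> slide, roll from present pose
s=observe(); R=np.array(s['tool_rot']); P=np.array(s['position'])
x,y,z,h=map(float,sys.argv[1:5])
d=np.array([x,y,z])-P; th=np.degrees(np.arctan2(R[1,0],R[0,0]))
print('t',round(s['time_s'],2),'pos',P.round(4),'head',round(th,2),'w',round(s['grip_width'],4),'F',np.round(s['ft_force'],1))
print('slide',(R.T@d).round(4),'roll',round(np.radians(-(h-th)),4),'q',np.round(s['q'],0))
E
python3 go.py .428 .0638 .12 71.2
```

```text
t 1.8 pos [ 0.2326 -0.4984  0.2313] head 25.02 w 0.0851 F [ 0.2 -0.3  0.3]
slide [ 0.4148 -0.4268  0.1113] roll -0.806 q [-77.  22.  74.  -0.  84. -12.]
```

```bash
python3 -m crank '{"slide":[[0.033,-0.034,0],[0.066,-0.068,0],[0.099,-0.102,0],[0.132,-0.136,0],[0.165,-0.17,0],[0.198,-0.204,0],[0.231,-0.238,0],[0.264,-0.272,0]],"roll":[-0.1,-0.2,-0.3,-0.4,-0.5,-0.6,-0.7,-0.806],"grip":[0.06,0.06,0.06,0.06,0.06,0.06,0.06,0.06]}' 60; python3 go.py .428 .0638 .1 71.2
```

```text
time_s: 2.6
position: [0.357, -0.1384, 0.2316]
tool_rot: [[0.319, 0.948, 0.001], [0.948, -0.319, -0.001], [-0.0, 0.001, -1.0]]
ft_force: [0.7, -1.0, -0.3]
grip_width: 0.0599
t 2.6 pos [ 0.357  -0.1384  0.2316] head 71.42 w 0.0599 F [ 0.7 -1.  -0.3]
slide [0.2143 0.0027 0.1315] roll 0.0038 q [-39.   5.  98.   0.  77. -20.]
```

```bash
python3 -m crank '{"slide":[[0.04,0,0.02],[0.08,0,0.04],[0.12,0,0.06],[0.16,0.001,0.08],[0.19,0.002,0.1],[0.21,0.002,0.12],[0.212,0.002,0.131],[0.212,0.002,0.131]],"roll":[0,0,0,0,0,0,0,0],"grip":[0.06,0.06,0.06,0.06,0.06,0.06,0.06,0.06]}'; python3 go.py .428 .0638 .002 71.2; python3 - <<'E'
from fit import *
p=get_image('side'); zoom(p,230,230,420,370,4,'a1.png')
p=get_image('top'); zoom(p,200,200,400,350,4,'a1t.png')
E
```

```text
time_s: 3.4
position: [0.4264, 0.0605, 0.0993]
tool_rot: [[0.321, 0.947, -0.003], [0.947, -0.321, 0.0], [-0.001, -0.003, -1.0]]
ft_force: [0.2, -1.0, 0.2]
grip_width: 0.06
t 3.4 pos [0.4264 0.0605 0.0993] head 71.29 w 0.06 F [ 0.2 -1.   0.2]
slide [0.0037 0.0007 0.0973] roll 0.0016 q [ -8.  20. 104.  -0.  57.  11.]
```

View pics/a1.png

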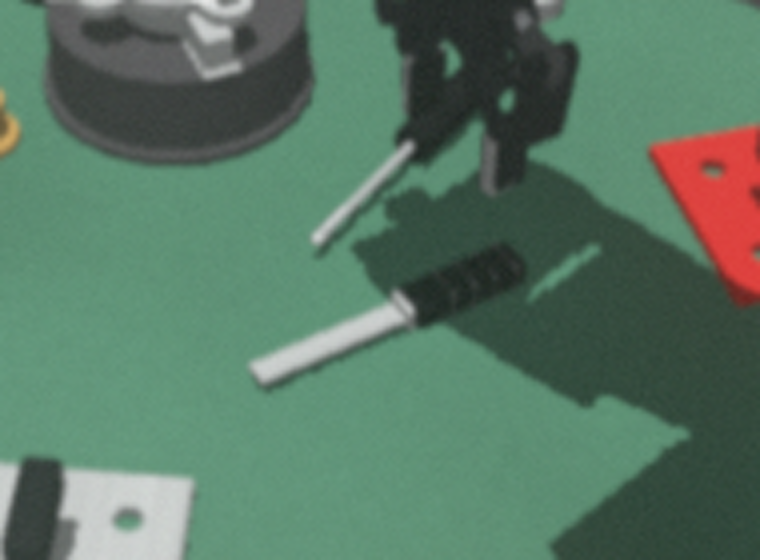

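View pics/a1t.png

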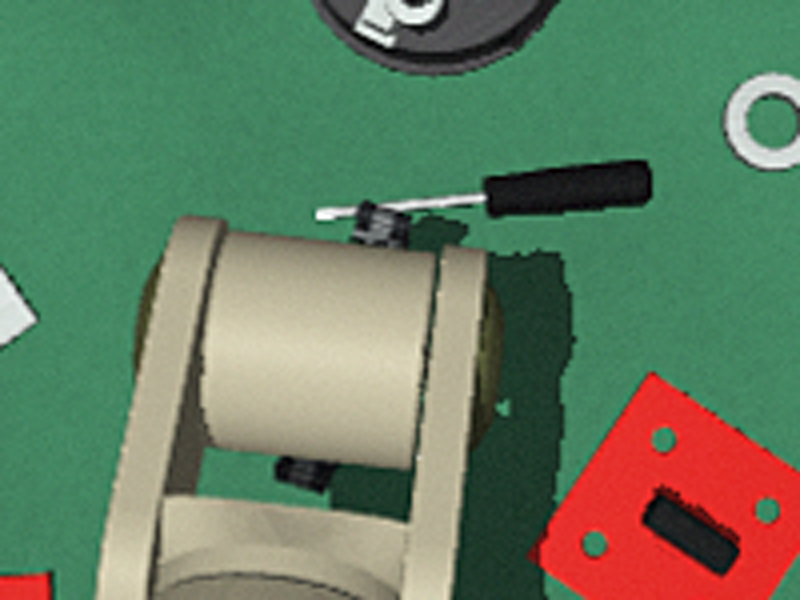

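```bash
python3 -m crank '{"slide":[[0.002,0.0007,0.03],[0.0035,0.0007,0.06],[0.0035,0.0007,0.08],[0.0035,0.0007,0.09],[0.0035,0.0007,0.096],[0.0035,0.0007,0.096],[0.0035,0.0007,0.096],[0.0035,0.0007,0.096]],"roll":[0,0,0,0,0,0,0,0],"grip":[0.045,0.045,0.045,0.045,0.045,0.045,0.015,0.015]}' 60; python3 -m crank '{"slide":[[0,0,0],[0,0,0],[0,0,0],[0,0,0],[0,0,-0.005],[0,0,-0.015],[0,0,-0.03],[0,0,-0.05]],"roll":[0,0,0,0,0,0,0,0],"grip":[0.015,0.015,0.015,0.015,0.015,0.015,0.015,0.015]}' 60;python3 - <<'E'
from fit import *
p=get_image('side'); zoom(p,230,230,420,370,4,'a2.png')
E
```

```text
time_s: 4.3
position: [0.4291, 0.0629, 0.0053]
tool_rot: [[0.322, 0.947, 0.001], [0.947, -0.322, -0.0], [0.0, 0.001, -1.0]]
ft_force: [-3.1, -0.3, 4.9]
grip_width: 0.0206
time_s: 5.1
position: [0.4285, 0.063, 0.0553]
tool_rot: [[0.322, 0.947, -0.001], [0.947, -0.322, 0.0], [-0.0, -0.001, -1.0]]
ft_force: [-0.3, -0.4, -1.8]
grip_width: 0.0202
```

View pics/a2.png

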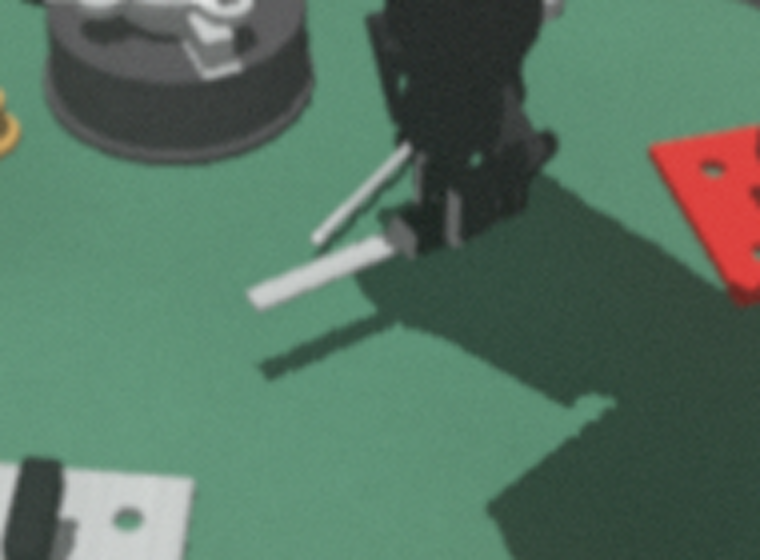

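```bash
python3 -m crank '{"slide":[[0,0,-0.02],[0,0,-0.05],[0,0,-0.08],[0,0,-0.1],[0,0,-0.1],[0,0,-0.1],[0,0,-0.1],[0,0,-0.1]],"roll":[0.1,0.2,0.3,0.4,0.5,0.6,0.672,0.672],"grip":[0.015,0.015,0.015,0.015,0.015,0.015,0.015,0.015]}' 60
python3 go.py .533 -.0688 .155 32.7; python3 - <<'E'
from fit import *
p=get_image('side'); zoom(p,180,170,370,310,4,'a3.png')
p=get_image('top'); zoom(p,200,150,400,300,4,'a3t.png')
E
```

```text
time_s: 5.95
position: [0.4286, 0.063, 0.1545]
tool_rot: [[0.842, 0.54, 0.0], [0.54, -0.842, -0.0], [0.0, 0.0, -1.0]]
ft_force: [-0.1, -0.6, -2.0]
grip_width: 0.0203
t 5.95 pos [0.4286 0.063  0.1545] head 32.67 w 0.0203 F [-0.1 -0.6 -2. ]
slide [ 0.0167  0.1673 -0.0005] roll -0.0005 q [-7. 15. 99.  0. 66. 50.]
```

View pics/a3.png

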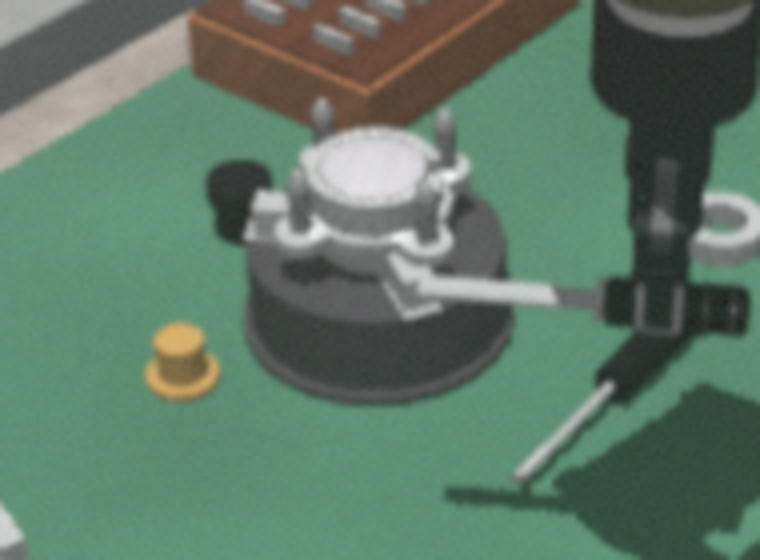

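View pics/a3t.png

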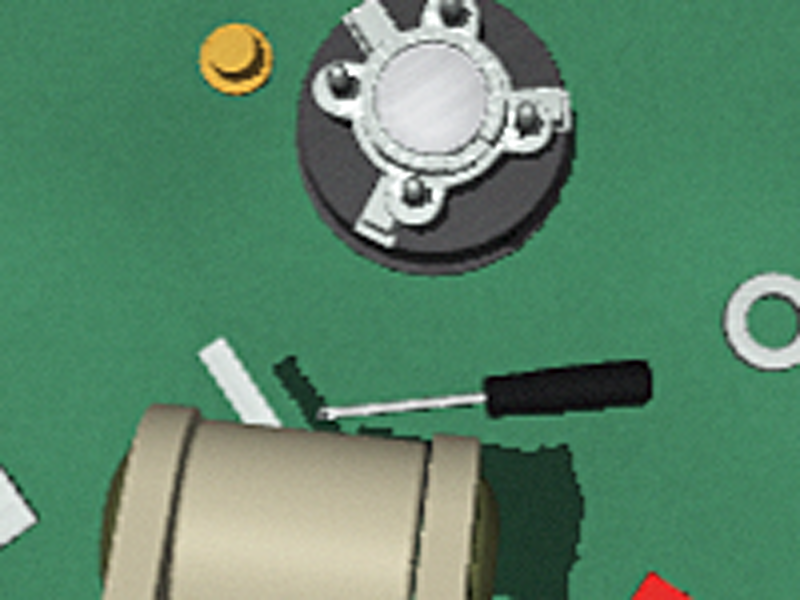

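```bash
python3 - <<'E'
from fit import *
p=get_image('top'); zoom(p,245,225,285,255,18,'tip.png'); q=get_image('side'); zoom(q,275,230,355,260,9,'tips.png')
u=np.array([.842,.54])
for z,dx in ((.160,.115),):
    X=np.array([.4286,.063])+u*dx; print(X, proj(p,[[*X,z]]),proj(q,[[*X,z]]))
    n=np.array([-.54,.842])
    L=[[*(X+n*s),zz] for s in(-.007,.007) for zz in(.158,.1605)]
    zoom(p,245,225,285,255,18,'tip.png',proj(p,L)); zoom(q,275,230,355,260,9,'tips.png',proj(q,L))
E
```

```text
[0.52543 0.1251 ] [[252.3095947  237.35009821]] [[284.31236205 240.72133179]]
```

View pics/tip.png

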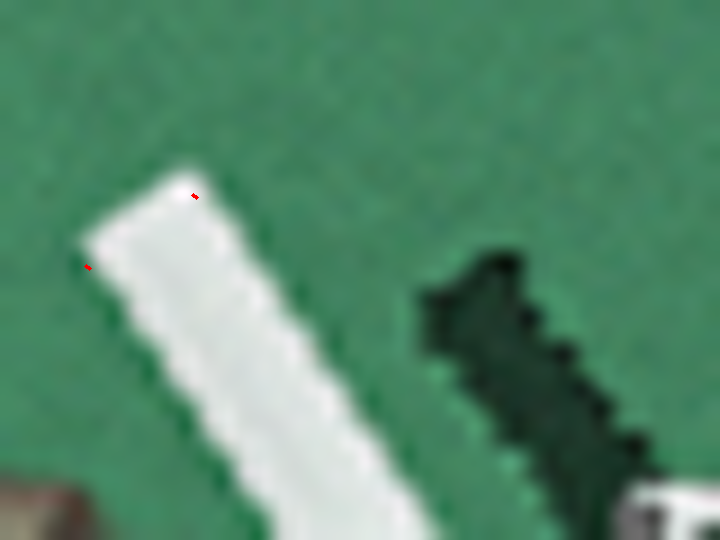

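View pics/tips.png

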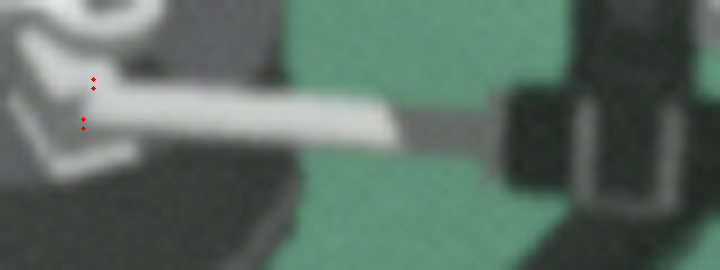

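```bash
python3 go.py .5216 -.0761 .1545 32.7
```

```text
t 6.15 pos [0.4287 0.063  0.1543] head 32.79 w 0.0205 F [ 0.4 -0.1 -2.4]
slide [ 0.0028  0.1672 -0.0002] roll 0.0016 q [-7. 15. 99.  0. 66. 50.]
```

```bash
python3 -m crank '{"slide":[[0,0.03,0],[0,0.06,0],[0,0.1,0],[0,0.13,0],[0.003,0.155,0],[0.003,0.167,0],[0.003,0.167,0.03],[0.003,0.167,0.0573]],"roll":[0,0,0,0,0,0,0,0],"grip":[0.015,0.015,0.015,0.015,0.015,0.015,0.015,0.015]}' 60
python3 go.py .5462 -.0603 .097 32.7; python3 - <<'E'
from fit import *
p=get_image('side'); zoom(p,220,180,370,290,5,'a4.png')
p=get_image('top'); zoom(p,270,140,400,240,6,'a4t.png')
E
```

```text
time_s: 6.95
position: [0.5214, -0.0758, 0.0964]
tool_rot: [[0.841, 0.541, 0.001], [0.541, -0.841, -0.0], [0.001, 0.001, -1.0]]
ft_force: [0.2, -0.2, -1.8]
grip_width: 0.0201
t 6.95 pos [ 0.5214 -0.0758  0.0964] head 32.74 w 0.0201 F [ 0.2 -0.2 -1.8]
slide [ 0.0292  0.0003 -0.0006] roll 0.0006 q [-21.  28.  90.   0.  63.  36.]
```

View pics/a4.png

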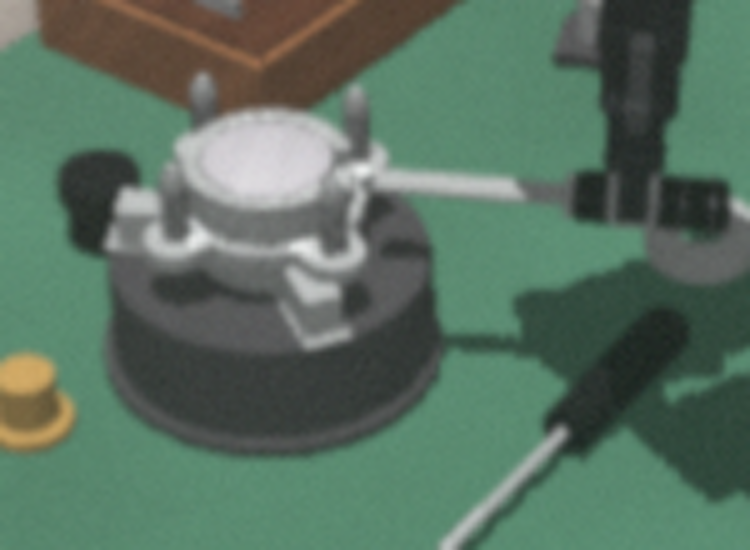

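View pics/a4t.png

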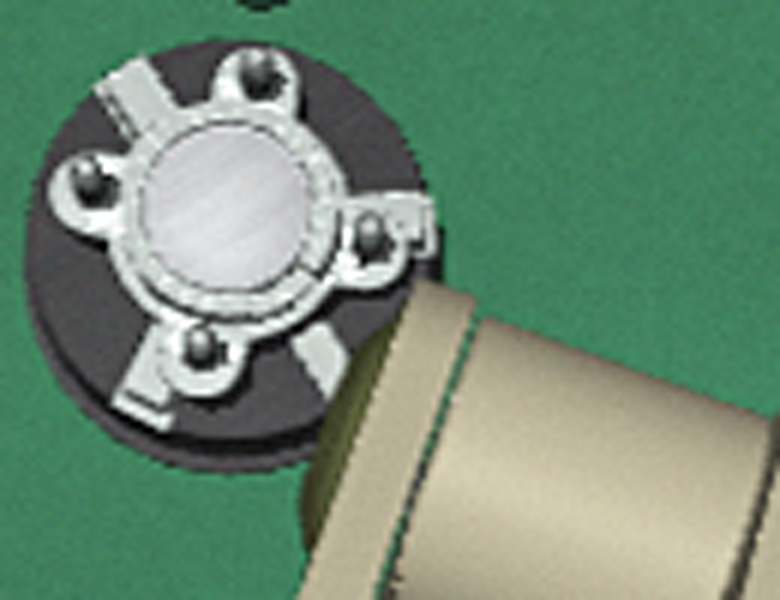

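```bash
python3 -m crank '{"slide":[[0.004,0,0],[0.008,0,0],[0.011,0,0],[0.013,0,0],[0.015,0,0],[0.017,0,0],[0.018,0,0],[0.018,0,0]],"roll":[0,0,0,0,0,0,0,0],"grip":[0.015,0.015,0.015,0.015,0.015,0.015,0.015,0.015]}' 60
python3 go.py .5462 -.0603 .097 32.7; python3 - <<'E'
from fit import *
p=get_image('top'); zoom(p,290,150,370,210,10,'a5t.png')
p=get_image('side'); zoom(p,250,190,340,250,9,'a5.png')
E
```

```text
time_s: 7.85
position: [0.5368, -0.0662, 0.097]
tool_rot: [[0.841, 0.54, -0.0], [0.54, -0.841, 0.0], [-0.0, -0.0, -1.0]]
ft_force: [1.1, 0.3, -1.6]
grip_width: 0.0204
t 7.85 pos [ 0.5368 -0.0662  0.097 ] head 32.71 w 0.0204 F [ 1.1  0.3 -1.6]
slide [0.0111 0.0002 0.    ] roll 0.0001 q [-20.  29.  87.   0.  64.  38.]
```

View pics/a5.png

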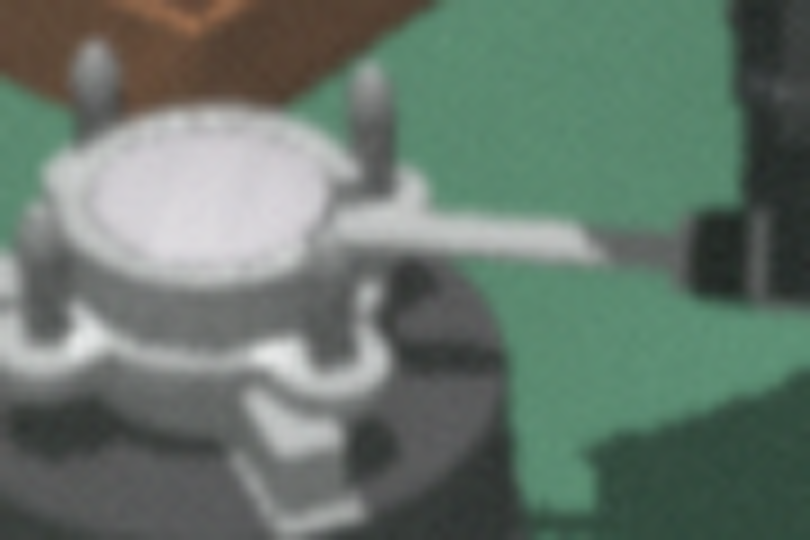

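View pics/a5t.png

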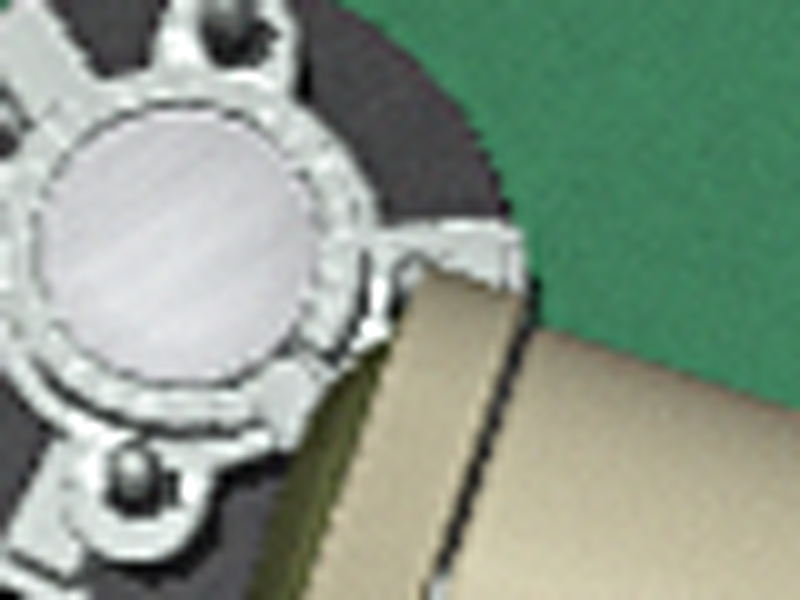

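```bash
python3 -m crank '{"slide":[[0.002,0,0],[0.004,0,0],[0.006,0,0],[0.008,0,0],[0.009,0,0],[0.01,0,0],[0.011,0,0],[0.011,0,0]],"roll":[0,0,0,0,0,0,0,0],"grip":[0.015,0.015,0.015,0.015,0.015,0.015,0.015,0.015]}' 60
```

```text
time_s: 8.75
position: [0.546, -0.0602, 0.097]
tool_rot: [[0.841, 0.54, 0.0], [0.54, -0.841, -0.0], [0.0, 0.0, -1.0]]
ft_force: [0.5, -0.3, -1.6]
grip_width: 0.0204
```

```bash
python3 -m crank '{"slide":[[0.0005,0,0],[0.001,0,0],[0.0015,0,0],[0.002,0,0],[0.0025,0,0],[0.003,0,0],[0.003,0,0],[0.003,0,0]],"roll":[0,0,0,0,0,0,0,0],"grip":[0.015,0.015,0.015,0.015,0.015,0.015,0.015,0.015]}' 60;  python3 -m crank '{"slide":[[0.0005,0,0],[0.001,0,0],[0.0015,0,0],[0.0015,0,0],[0.002,0,0],[0.002,0,0],[0.002,0,0],[0.002,0,0]],"roll":[0,0,0,0,0,0,0,0],"grip":[0.015,0.015,0.015,0.015,0.015,0.015,0.015,0.015]}' 60
```

```text
time_s: 9.55
position: [0.5485, -0.0587, 0.097]
tool_rot: [[0.841, 0.54, 0.0], [0.54, -0.841, 0.0], [0.0, -0.0, -1.0]]
ft_force: [0.5, -0.7, -2.4]
grip_width: 0.0202
time_s: 10.35
position: [0.5502, -0.0576, 0.097]
tool_rot: [[0.841, 0.54, 0.0], [0.54, -0.841, -0.0], [0.0, 0.0, -1.0]]
ft_force: [0.5, 0.0, -2.3]
grip_width: 0.0205
```

```bash
python3 -m crank '{"slide":[[0.0005,0,0],[0.0005,0,0],[0.001,0,0],[0.001,0,0],[0.0015,0,0],[0.0015,0,0],[0.0015,0,0],[0.0015,0,0]],"roll":[0,0,0,0,0,0,0,0],"grip":[0.015,0.015,0.015,0.015,0.015,0.015,0.015,0.015]}' 60;  python3 go.py .55 -.058 .097 32.7
```

```text
time_s: 11.15
position: [0.5508, -0.057, 0.0969]
tool_rot: [[0.842, 0.54, -0.002], [0.54, -0.842, -0.0], [-0.001, -0.001, -1.0]]
ft_force: [-4.1, -3.0, -1.6]
grip_width: 0.02
t 11.15 pos [ 0.5508 -0.057   0.0969] head 32.7 w 0.02 F [-4.1 -3.  -1.6]
slide [-0.0012  0.0004 -0.0001] roll -0.0 q [-18.  30.  85.  -0.  65.  39.]
```

```bash
python3 -m crank '{"slide":[[-0.0018,0,0],[-0.0018,0,0.001],[-0.0018,0,0.004],[-0.0017,0,0.007],[-0.0013,0,0.010],[-0.0009,0,0.0135],[-0.0004,0,0.017],[0.0002,0,0.0205]],"roll":[0,0,0,0,0,0,0,0],"grip":[0.015,0.015,0.015,0.015,0.015,0.015,0.015,0.015]}' 30;  python3 - <<'E'
from fit import *
p=get_image('side'); zoom(p,230,180,370,290,5.5,'a6.png')
E
```

```text
time_s: 11.95
position: [0.5508, -0.0573, 0.0763]
tool_rot: [[0.841, 0.54, -0.002], [0.54, -0.841, -0.001], [-0.002, -0.0, -1.0]]
ft_force: [-7.9, -5.1, 6.6]
grip_width: 0.0202
```

View pics/a6.png

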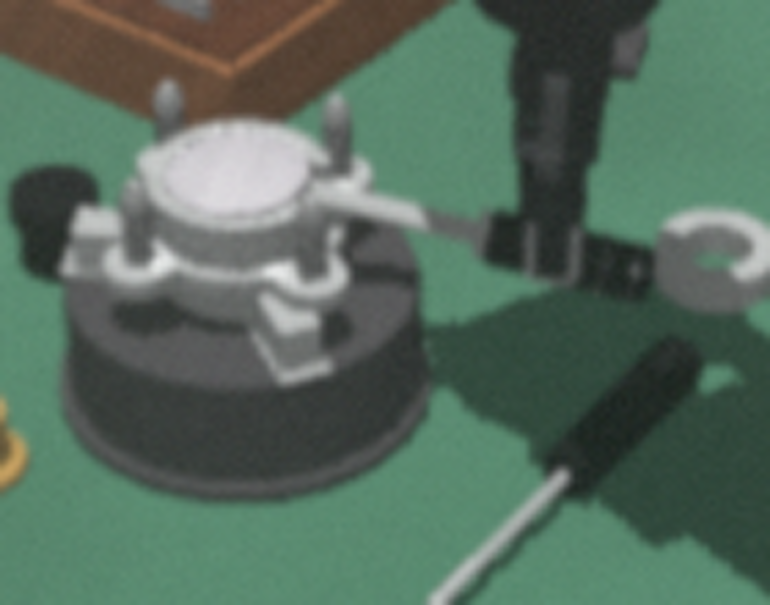

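```bash
python3 -m crank '{"slide":[[-0.001,0,0.0047],[0.0003,0,0.0094],[0.002,0,0.0139],[0.0038,0,0.0184],[0.0052,0,0.0213],[0.0066,0,0.0242],[0.0072,0,0.0256],[0.0072,0,0.0256]],"roll":[0,0,0,0,0,0,0,0],"grip":[0.015,0.015,0.015,0.015,0.015,0.015,0.015,0.015]}' 30;  python3 - <<'E'
from fit import *
p=get_image('side'); zoom(p,230,180,370,290,5.5,'a7.png')
p=get_image('top'); zoom(p,290,150,370,210,10,'a7t.png')
E
```

```text
time_s: 12.8
position: [0.5579, -0.0529, 0.0509]
tool_rot: [[0.842, 0.54, 0.0], [0.54, -0.842, -0.0], [0.0, 0.0, -1.0]]
ft_force: [-1.8, -3.8, 4.2]
grip_width: 0.0206
```

View pics/a7.png

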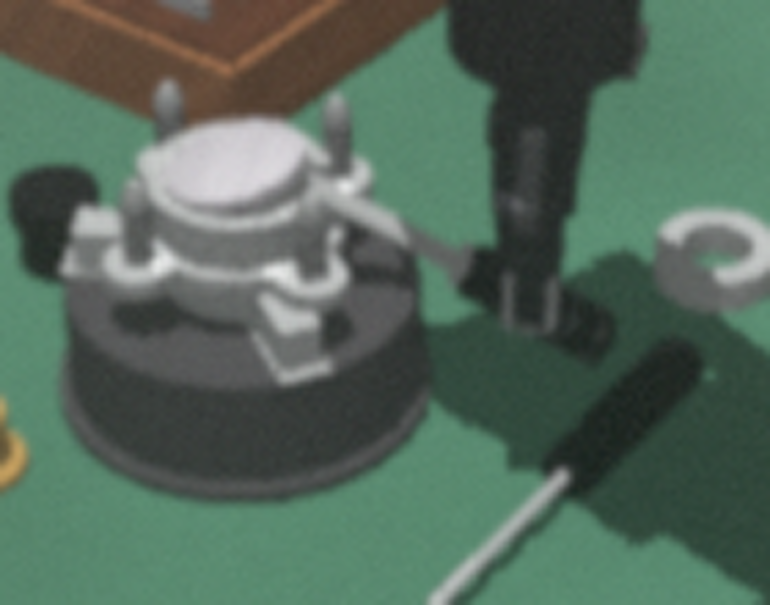

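View pics/a7t.png

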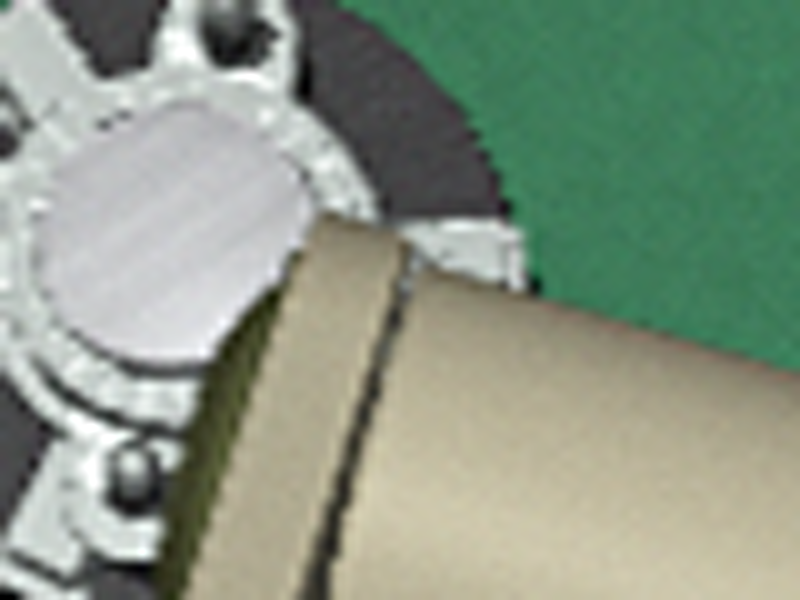

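```bash
python3 - <<'E'
from fit import *
p=get_image('top'); save(p,'x.png'); print(at_z(p,[[322,248],[362,245],[280,252.5],[393,230]],.013))
E
```

```text
[[ 0.51182713 -0.01444332  0.013     ]
 [ 0.51668327 -0.10555625  0.013     ]
 [ 0.50369025  0.08078753  0.013     ]
 [ 0.54950106 -0.17757339  0.013     ]]
```

```bash
python3 - <<'E'
from fit import *
p=get_image('side'); zoom(p,300,200,370,255,11,'a8.png')
P=np.array([.5579,-.0529]); u=np.array([.8415,.54]); n=np.array([-.54,.8415])
def bar(phi,piv=np.array([0,.0555])):
    c,s=np.cos(phi),np.sin(phi);L=[]
    for xx in np.linspace(-.045,.025,12):
        for zz in (-.009,.009):
            for w in (-.011,.011):
                X=c*xx-s*zz*(-1)*-1; X=c*xx - s*zz; Z=.0555+s*xx+c*zz
                L.append([*(P+u*X+n*w),Z])
    return np.array(L)
B=bar(np.radians(30)); zoom(p,300,200,370,255,11,'a8.png',proj(p,B)); print(B[:4])
E
```

```text
[[ 0.53483253 -0.08077092  0.02520577]
 [ 0.52295253 -0.06225792  0.02520577]
 [ 0.52725903 -0.08563092  0.04079423]
 [ 0.51537903 -0.06711792  0.04079423]]
```

View pics/a8.png

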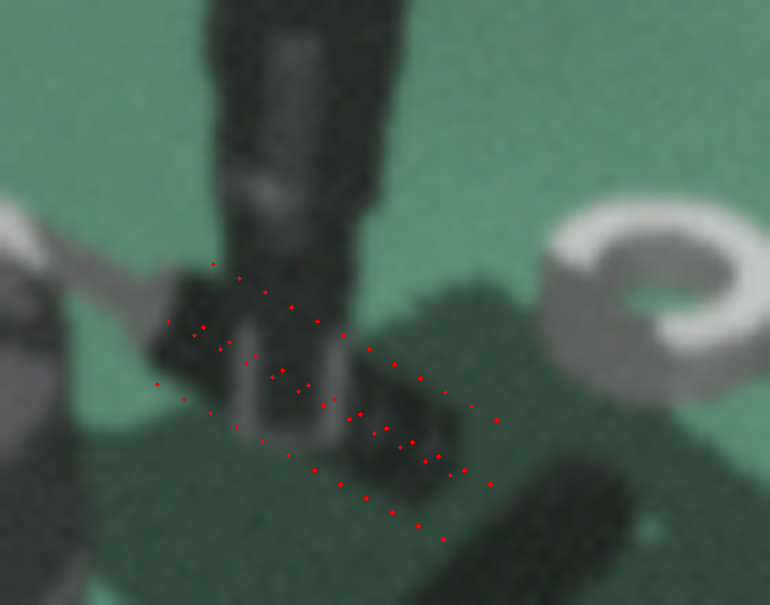

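```bash
python3 -m crank '{"slide":[[-0.003,0,-0.0002],[-0.006,0,-0.0006],[-0.009,0,-0.001],[-0.012,0,-0.0015],[-0.016,0,-0.0025],[-0.020,0,-0.006],[-0.025,0,-0.012],[-0.03,0,-0.02]],"roll":[0,0,0,0,0,0,0,0],"grip":[0.015,0.015,0.015,0.015,0.015,0.015,0.015,0.015]}' 40;  python3 - <<'E'
from fit import *
p=get_image('side'); zoom(p,230,180,370,290,5.5,'a9.png')
E
```

```text
time_s: 13.8
position: [0.5319, -0.0692, 0.0714]
tool_rot: [[0.841, 0.54, -0.0], [0.54, -0.841, 0.0], [-0.0, -0.0, -1.0]]
ft_force: [0.4, -0.1, -1.8]
grip_width: 0.0204
```

View pics/a9.png

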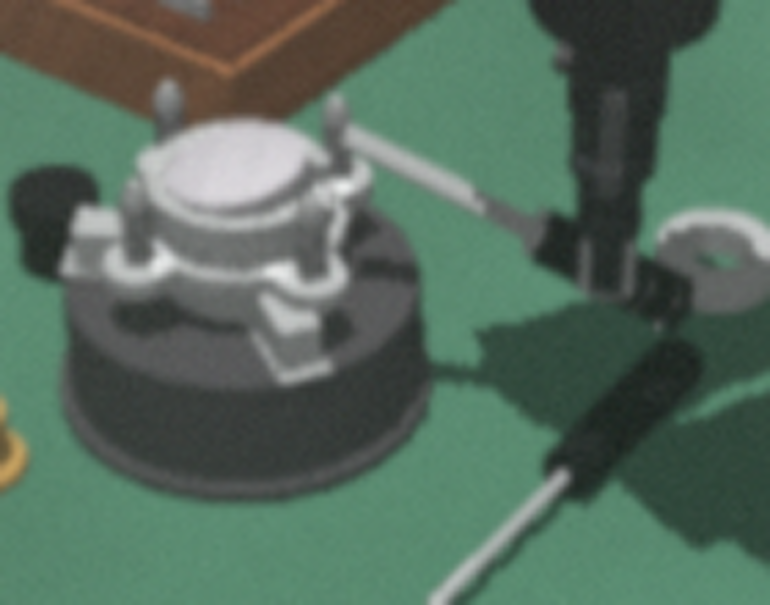

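```bash
python3 go.py .428 .063 .16 71.2
```

```text
t 13.85 pos [ 0.5321 -0.0697  0.0728] head 32.69 w 0.0204 F [ 1.3  0.4 -0.7]
slide [-0.0159 -0.1677 -0.0874] roll -0.6721 q [-20.  30.  90.  -0.  60.  37.]
```

```bash
python3 -m crank '{"slide":[[-0.01,-0.005,-0.03],[-0.02,-0.02,-0.06],[-0.02,-0.05,-0.08],[-0.018,-0.09,-0.08],[-0.016,-0.13,-0.08],[-0.016,-0.16,-0.08],[-0.016,-0.168,-0.06],[-0.016,-0.168,-0.02]],"roll":[-0.05,-0.1,-0.2,-0.32,-0.44,-0.56,-0.672,-0.672],"grip":[0.015,0.015,0.015,0.015,0.015,0.015,0.015,0.015]}' 40;python3 -m crank '{"slide":[[0,0,0.02],[0,0,0.04],[0,0,0.05],[0,0,0.06],[0,0,0.066],[0,0,0.072],[0,0,0.078],[0,0,0.083]],"roll":[0,0,0,0,0,0,0,0],"grip":[0.015,0.015,0.015,0.015,0.015,0.015,0.015,0.015]}' 22;  python3 - <<'E'
from fit import *
p=get_image('side'); zoom(p,230,230,420,370,4,'a10.png')
E
```

```text
time_s: 14.65
position: [0.4291, 0.0647, 0.0927]
tool_rot: [[0.317, 0.948, 0.007], [0.948, -0.317, -0.001], [0.002, 0.007, -1.0]]
ft_force: [1.1, -1.3, -2.9]
grip_width: 0.0201
time_s: 15.45
position: [0.4304, 0.0652, 0.0101]
tool_rot: [[0.324, 0.946, 0.007], [0.946, -0.324, 0.002], [0.004, 0.006, -1.0]]
ft_force: [1.6, 16.3, 28.8]
grip_width: 0.0204
```

View pics/a10.png

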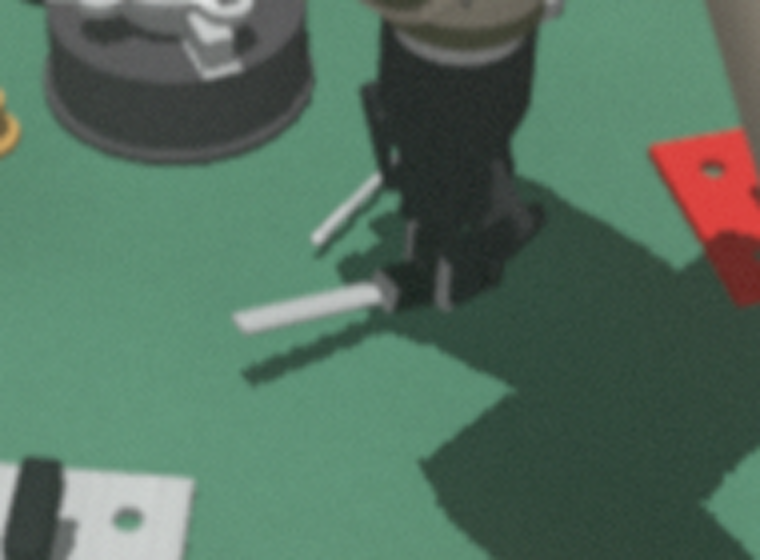

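```bash
python3 -m crank '{"slide":[[0,0,0],[0,0,0],[0,0,0],[0,0,-0.02],[0,0,-0.06],[0,0,-0.1],[0,0,-0.14],[0,0,-0.18]],"roll":[0,0,0,0,0,0,0,0],"grip":[0.03,0.05,0.05,0.05,0.05,0.05,0.05,0.05]}' 40
python3 - <<'E'
from fit import *
p=get_image('side'); zoom(p,230,190,420,330,4,'a11.png')
zoom(p,250,190,310,235,12,'a11c.png')
E
```

```text
time_s: 16.3
position: [0.4277, 0.0636, 0.1897]
tool_rot: [[0.322, 0.947, -0.0], [0.947, -0.322, -0.0], [-0.0, 0.0, -1.0]]
ft_force: [0.7, -0.6, 0.3]
grip_width: 0.05
```

View pics/a11.png

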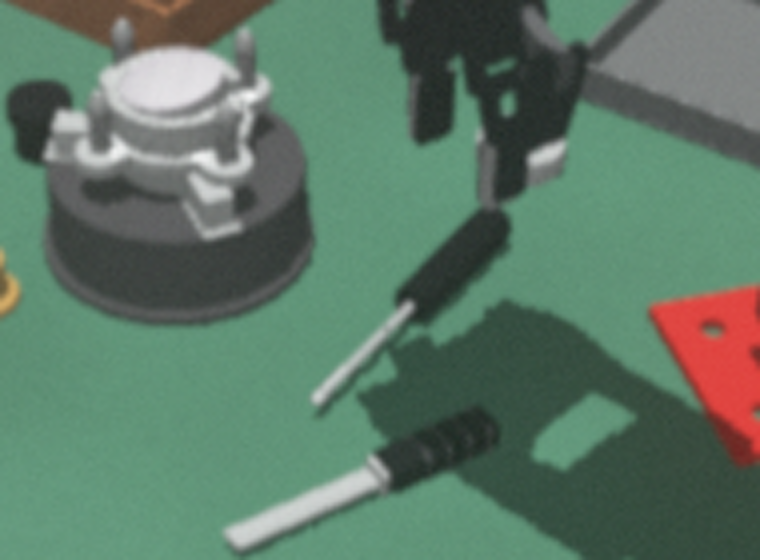

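View pics/a11c.png

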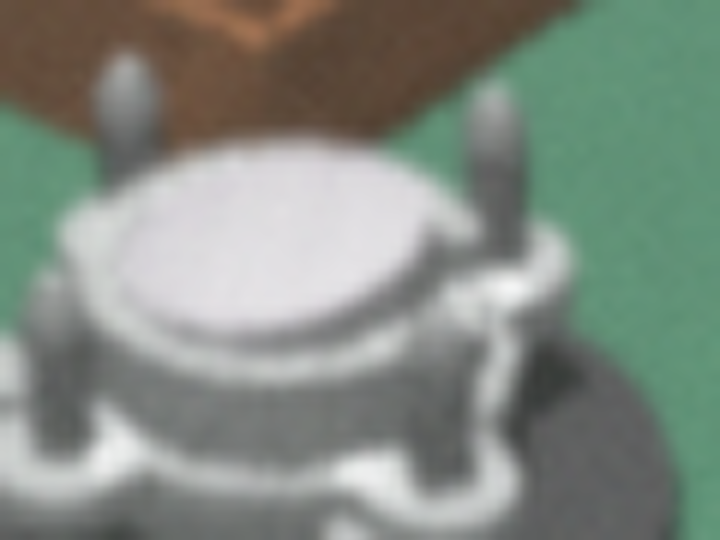

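```bash
python3 go.py .6605 .0130 .135 32.7
```

```text
t 16.35 pos [0.4303 0.0635 0.1953] head 71.21 w 0.0499 F [ 2.7 -0.6  6. ]
slide [0.0262 0.2336 0.0628] roll 0.6722 q [-7. 12. 95. -0. 72. 12.]
```

```bash
python3 -m crank '{"slide":[[0.004,0.036,0],[0.008,0.072,0],[0.012,0.108,0],[0.016,0.144,0],[0.02,0.18,0],[0.024,0.215,0],[0.026,0.2336,0.02],[0.026,0.2336,0.04]],"roll":[0.1,0.2,0.3,0.4,0.5,0.6,0.672,0.672],"grip":[0.066,0.066,0.066,0.066,0.066,0.066,0.066,0.066]}' 40;python3 -m crank '{"slide":[[0,0,0],[0,0,0],[0,0,0],[0,0,0],[0,0,0],[0,0,0],[0,0,0],[0,0,0]],"roll":[0,0,0,0,0,0,0,0],"grip":[0.066,0.066,0.066,0.066,0.066,0.066,0.066,0.066]}' 40; python3 go.py .6605 .0130 .117 32.7;  python3 - <<'E'
from fit import *
p=get_image('side'); zoom(p,220,150,320,230,8,'a12.png')
p=get_image('top'); zoom(p,270,140,350,200,10,'a12t.png')
E
```

```text
time_s: 17.15
position: [0.6595, 0.012, 0.1462]
tool_rot: [[0.843, 0.538, 0.001], [0.538, -0.843, -0.0], [0.0, 0.001, -1.0]]
ft_force: [-1.1, -0.3, -0.4]
grip_width: 0.0661
time_s: 17.95
position: [0.6577, 0.0131, 0.148]
tool_rot: [[0.841, 0.54, 0.0], [0.54, -0.841, -0.0], [0.0, 0.0, -1.0]]
ft_force: [0.0, 0.2, 0.1]
grip_width: 0.0661
t 17.95 pos [0.6577 0.0131 0.148 ] head 32.71 w 0.0661 F [0.  0.2 0.1]
slide [0.0023 0.0016 0.031 ] roll 0.0001 q [-9. 36. 63.  0. 81. 48.]
```

View pics/a12.png

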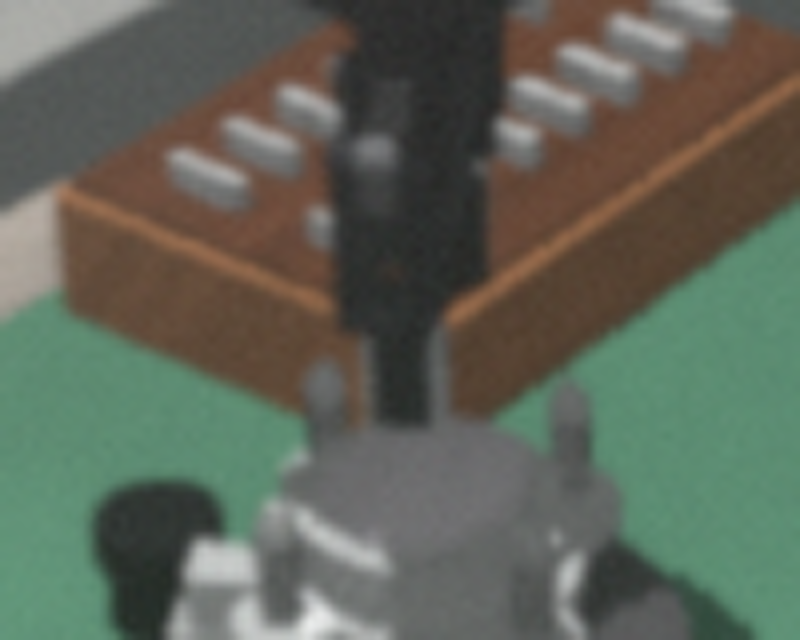

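View pics/a12t.png

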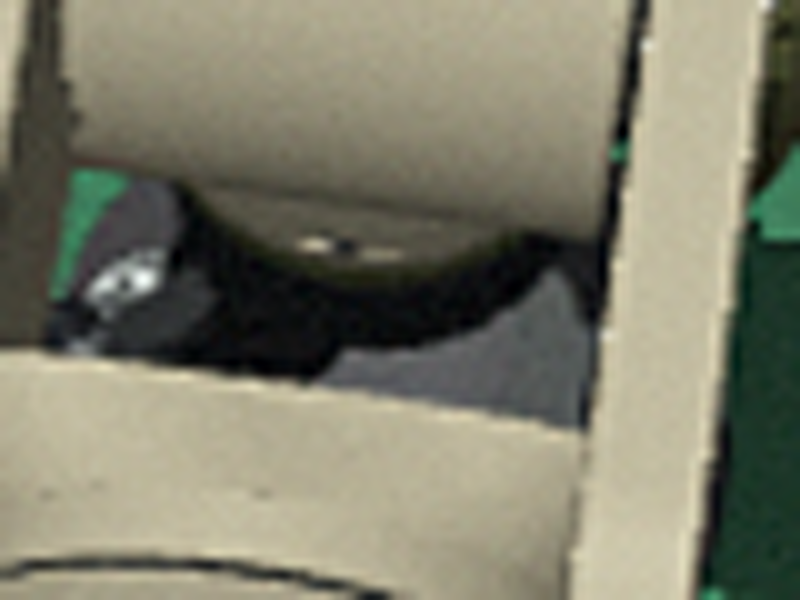

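```bash
python3 -m crank '{"slide":[[0.002,0.0016,0.01],[0.0023,0.0016,0.02],[0.0023,0.0016,0.027],[0.0023,0.0016,0.031],[0.0023,0.0016,0.033],[0.0023,0.0016,0.034],[0.0023,0.0016,0.034],[0.0023,0.0016,0.034]],"roll":[0,0,0,0,0,0,0,0],"grip":[0.066,0.066,0.066,0.066,0.066,0.066,0.066,0.066]}' 40; python3 - <<'E'
from fit import *
p=get_image('side'); zoom(p,240,175,310,230,10,'a13.png')
E
```

```text
time_s: 18.85
position: [0.6606, 0.013, 0.1143]
tool_rot: [[0.841, 0.54, 0.001], [0.54, -0.841, -0.0], [0.001, 0.0, -1.0]]
ft_force: [-0.2, 0.8, 0.1]
grip_width: 0.0656
```

View pics/a13.png

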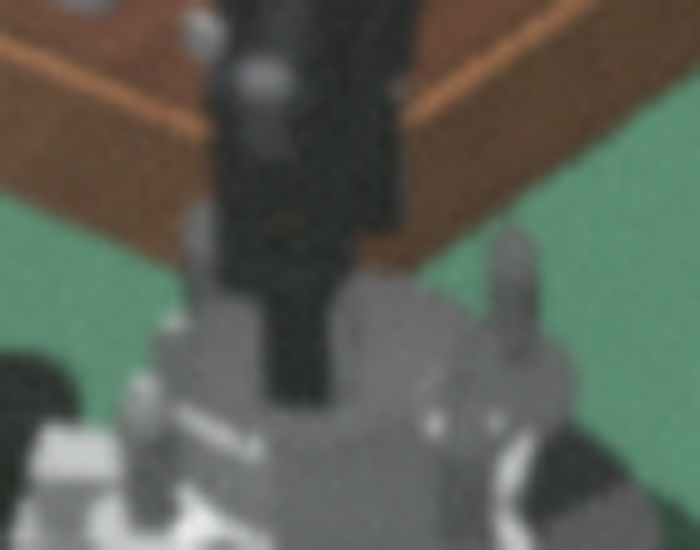

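```bash
python3 -m crank '{"slide":[[0,0,0.001],[0,0,0.002],[0,0,0.003],[0,0,0.004],[0,0,0.005],[0,0,0.005],[0,0,0.005],[0,0,0.005]],"roll":[0,0,0,0,0,0,0,0],"grip":[0.066,0.066,0.066,0.066,0.066,0.066,0.066,0.066]}' 40;python3 -m crank '{"slide":[[0,0,0.0005],[0,0,0.001],[0,0,0.0015],[0,0,0.002],[0,0,0.002],[0,0,0.002],[0,0,0.002],[0,0,0.002]],"roll":[0,0,0,0,0,0,0,0],"grip":[0.066,0.066,0.066,0.066,0.066,0.066,0.066,0.066]}' 40
```

```text
time_s: 19.7
position: [0.6605, 0.013, 0.109]
tool_rot: [[0.841, 0.54, 0.0], [0.54, -0.841, -0.0], [0.0, 0.0, -1.0]]
ft_force: [0.1, -0.8, 0.2]
grip_width: 0.0662
time_s: 20.5
position: [0.6605, 0.013, 0.107]
tool_rot: [[0.841, 0.54, 0.0], [0.54, -0.841, -0.0], [0.0, 0.0, -1.0]]
ft_force: [-1.2, 1.2, -0.3]
grip_width: 0.0659
```

```bash
python3 -m crank '{"slide":[[0,0,0.0005],[0,0,0.001],[0,0,0.0015],[0,0,0.0015],[0,0,0.0015],[0,0,0.0015],[0,0,0.0015],[0,0,0.0015]],"roll":[0,0,0,0,0,0,0,0],"grip":[0.066,0.066,0.066,0.066,0.066,0.066,0.066,0.066]}' 40;python3 -m crank '{"slide":[[0,0,0],[0,0,0],[0,0,0],[0,0,0],[0,0,0],[0,0,0],[0,0,0],[0,0,0]],"roll":[0,0,0,0,0,0,0,0],"grip":[0.062,0.060,0.057,0.054,0.052,0.05,0.05,0.05]}' 40;python3 - <<'E'
from fit import *
p=get_image('side'); zoom(p,240,175,310,230,10,'a14.png')
E
```

```text
time_s: 21.3
position: [0.6605, 0.013, 0.1054]
tool_rot: [[0.841, 0.54, 0.0], [0.54, -0.841, 0.0], [0.0, -0.0, -1.0]]
ft_force: [-0.6, 0.3, -0.3]
grip_width: 0.0658
time_s: 22.1
position: [0.6598, 0.0134, 0.1057]
tool_rot: [[0.841, 0.541, -0.002], [0.541, -0.841, 0.001], [-0.001, -0.001, -1.0]]
ft_force: [-4.9, 2.2, 4.9]
grip_width: 0.0563
```

View pics/a14.png

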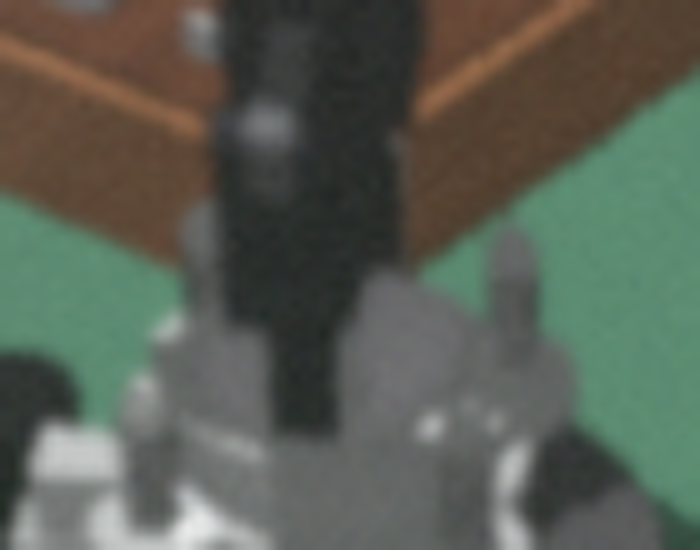

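```bash
python3 -m crank '{"slide":[[0,0,0],[0,0,-0.002],[0,0,-0.005],[0,0,-0.01],[0,0,-0.018],[0,0,-0.028],[0,0,-0.04],[0,0,-0.06]],"roll":[0,0,0,0,0,0,0,0],"grip":[0.05,0.05,0.05,0.05,0.05,0.05,0.05,0.05]}' 60;python3 - <<'E'
from fit import *
p=get_image('side'); zoom(p,230,130,330,230,6,'a15.png')
E
python3 go.py .5 -.345 .165 32.7
```

```text
time_s: 22.95
position: [0.6602, 0.0129, 0.166]
tool_rot: [[0.842, 0.54, -0.001], [0.54, -0.842, 0.0], [-0.001, -0.001, -1.0]]
ft_force: [-0.7, 0.2, -0.0]
grip_width: 0.0551
t 23.0 pos [0.6617 0.0127 0.1705] head 32.7 w 0.055 F [0.6 0.2 2.7]
slide [-0.3293  0.2136  0.0049] roll 0.0 q [-9. 35. 61. -0. 84. 48.]
```

View pics/a15.png

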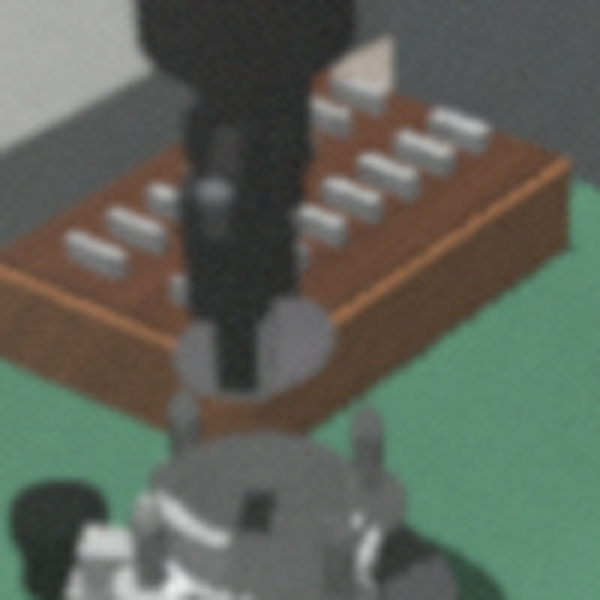

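```bash
python3 -m crank '{"slide":[[-0.012,0.008,0],[-0.04,0.026,0],[-0.08,0.052,0],[-0.12,0.078,0],[-0.16,0.104,0],[-0.2,0.13,0],[-0.24,0.156,0],[-0.275,0.178,0]],"roll":[0,0,0,0,0,0,0,0],"grip":[0.05,0.05,0.05,0.05,0.05,0.05,0.05,0.05]}' 60
python3 -m crank '{"slide":[[-0.025,0.016,0],[-0.045,0.029,0.01],[-0.0543,0.0356,0.03],[-0.0543,0.0356,0.06],[-0.0543,0.0356,0.08],[-0.0543,0.0356,0.1],[-0.0543,0.0356,0.11],[-0.0543,0.0356,0.11]],"roll":[0,0,0,0,0,0,0,0],"grip":[0.05,0.05,0.05,0.05,0.05,0.05,0.05,0.05]}' 60
python3 - <<'E'
from fit import *
p=get_image('side'); zoom(p,340,130,480,250,5.5,'a16.png')
E
python3 go.py .5 -.345 .03 32.7
```

```text
time_s: 23.8
position: [0.523, -0.2879, 0.1647]
tool_rot: [[0.842, 0.539, -0.001], [0.539, -0.842, 0.0], [-0.001, -0.001, -1.0]]
ft_force: [0.6, -0.3, -0.6]
grip_width: 0.0551
time_s: 24.6
position: [0.4977, -0.3444, 0.0539]
tool_rot: [[0.842, 0.54, -0.002], [0.54, -0.842, 0.002], [-0.001, -0.003, -1.0]]
ft_force: [0.5, -0.2, -0.0]
grip_width: 0.055
t 24.65 pos [ 0.4983 -0.3448  0.0552] head 32.69 w 0.0548 F [-0.2 -0.   0.1]
slide [0.0013 0.0011 0.0252] roll -0.0002 q [-46.  37.  79.  -0.  64.  11.]
```

View pics/a16.png

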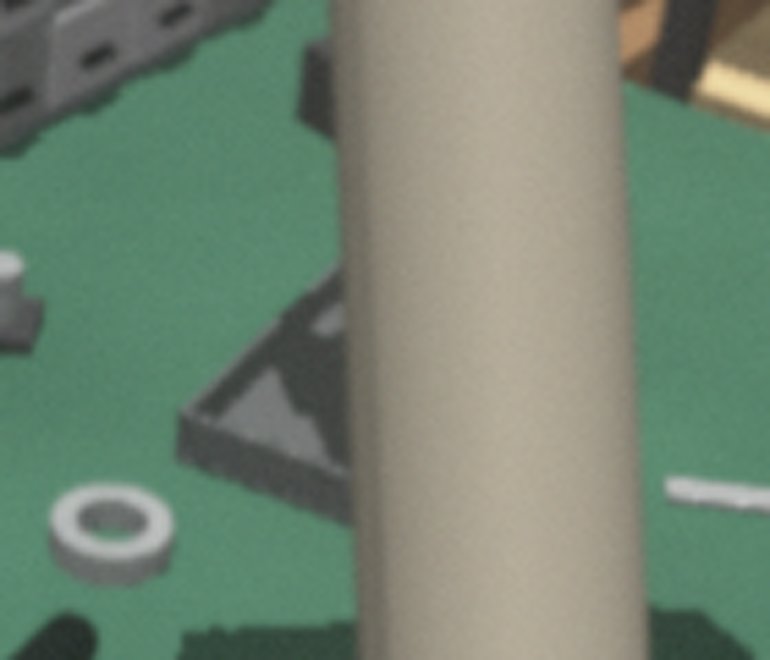

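```bash
python3 -m crank '{"slide":[[0.001,0,0.01],[0.001,0,0.02],[0.001,0,0.028],[0.001,0,0.034],[0.001,0,0.037],[0.001,0,0.037],[0.001,0,0.037],[0.001,0,0.037]],"roll":[0,0,0,0,0,0,0,0],"grip":[0.05,0.05,0.05,0.05,0.05,0.05,0.05,0.05]}' 60
python3 -m crank '{"slide":[[0,0,0],[0,0,0],[0,0,0],[0,0,0],[0,0,-0.02],[0,0,-0.05],[0,0,-0.09],[0,0,-0.14]],"roll":[0,0,0,0,0,0,0,0],"grip":[0.06,0.07,0.075,0.075,0.075,0.075,0.075,0.075]}' 60
python3 go.py .463 .3296 .15 34.7
```

```text
time_s: 25.45
position: [0.4998, -0.3443, 0.0187]
tool_rot: [[0.841, 0.54, 0.0], [0.54, -0.841, -0.0], [0.0, 0.001, -1.0]]
ft_force: [0.2, -0.4, -1.1]
grip_width: 0.0551
time_s: 26.25
position: [0.499, -0.3435, 0.1587]
tool_rot: [[0.842, 0.54, -0.002], [0.54, -0.842, 0.002], [-0.001, -0.003, -1.0]]
ft_force: [1.0, -1.1, 0.6]
grip_width: 0.0751
t 26.25 pos [ 0.499  -0.3435  0.1587] head 32.7 w 0.0751 F [ 1.  -1.1  0.6]
slide [ 0.3334 -0.5859  0.0104] roll -0.0349 q [-46.  31.  72.  -0.  78.  12.]
```

```bash
python3 -m crank '{"slide":[[0.0237,-0.0415,-0.01],[0.0474,-0.083,-0.02],[0.0711,-0.1245,-0.03],[0.0948,-0.166,-0.03],[0.1185,-0.2075,-0.03],[0.1422,-0.249,-0.03],[0.1659,-0.2905,-0.03],[0.18,-0.315,-0.03]],"roll":[-0.1,-0.2,-0.3,-0.42,-0.54,-0.66,-0.8,-0.92],"grip":[0.05,0.05,0.05,0.05,0.05,0.05,0.05,0.05]}' 60
python3 - <<'E'
from fit import *
p=get_image('side'); zoom(p,350,160,480,250,6,'a17.png')
E
python3 go.py .463 .3296 .15 124.7
```

```text
time_s: 27.05
position: [0.4801, 0.0211, 0.1887]
tool_rot: [[0.073, 0.997, 0.0], [0.997, -0.073, 0.0], [0.0, 0.0, -1.0]]
ft_force: [0.7, -0.8, 0.2]
grip_width: 0.0499
t 27.1 pos [0.4797 0.0235 0.1887] head 86.27 w 0.0501 F [-2.8  2.8 -0.5]
slide [ 0.3043 -0.0366  0.0392] roll -0.6707 q [-11.  17.  89.   0.  74.  -8.]
```

View pics/a17.png

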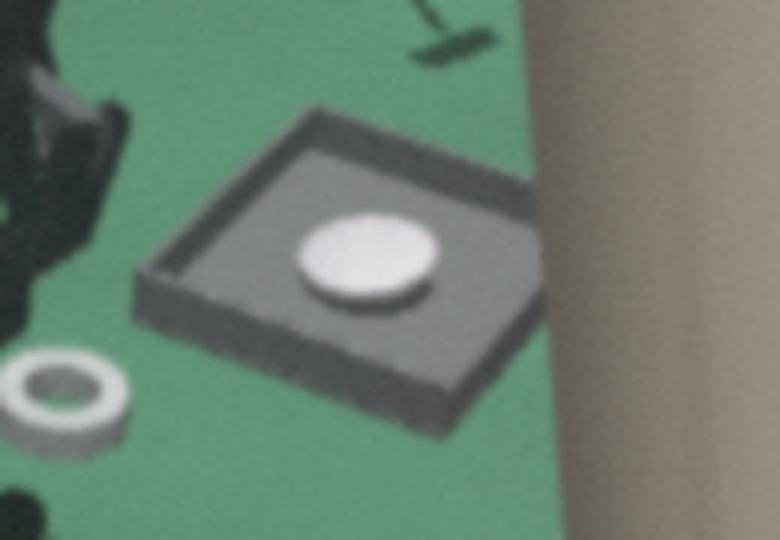

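```bash
python3 -m crank '{"slide":[[0.04,-0.005,0],[0.085,-0.01,0],[0.13,-0.016,0],[0.175,-0.022,0],[0.22,-0.028,0],[0.26,-0.034,0],[0.29,-0.037,0.01],[0.3045,-0.038,0.04]],"roll":[-0.1,-0.2,-0.3,-0.4,-0.5,-0.6,-0.67,-0.671],"grip":[0.05,0.05,0.05,0.05,0.05,0.05,0.05,0.05]}' 60
python3 -m crank '{"slide":[[0,0,0],[0,0,0],[0,0,0],[0,0,0.01],[0,0,0.03],[0,0,0.05],[0,0,0.06],[0,0,0.06]],"roll":[0,0,0,0,0,0,0,0],"grip":[0.05,0.05,0.05,0.05,0.05,0.05,0.05,0.05]}' 60
python3 go.py .4615 .329 .032 124.7
python3 - <<'E'
from fit import *
p=get_image('side'); zoom(p,180,310,310,420,6,'a18.png')
E
```

```text
time_s: 27.9
position: [0.4681, 0.3277, 0.1501]
tool_rot: [[-0.561, 0.828, 0.006], [0.828, 0.561, 0.003], [-0.001, 0.006, -1.0]]
ft_force: [0.3, 0.7, -0.2]
grip_width: 0.0501
time_s: 28.7
position: [0.4671, 0.3241, 0.0875]
tool_rot: [[-0.557, 0.831, -0.002], [0.831, 0.557, -0.001], [0.0, -0.002, -1.0]]
ft_force: [0.0, -0.0, 0.3]
grip_width: 0.0497
t 28.7 pos [0.4671 0.3241 0.0875] head 123.82 w 0.0497 F [ 0.  -0.   0.3]
slide [ 0.0071 -0.0018  0.0555] roll -0.0153 q [ 23.  32.  83.  -0.  65. -11.]
```

View pics/a18.png

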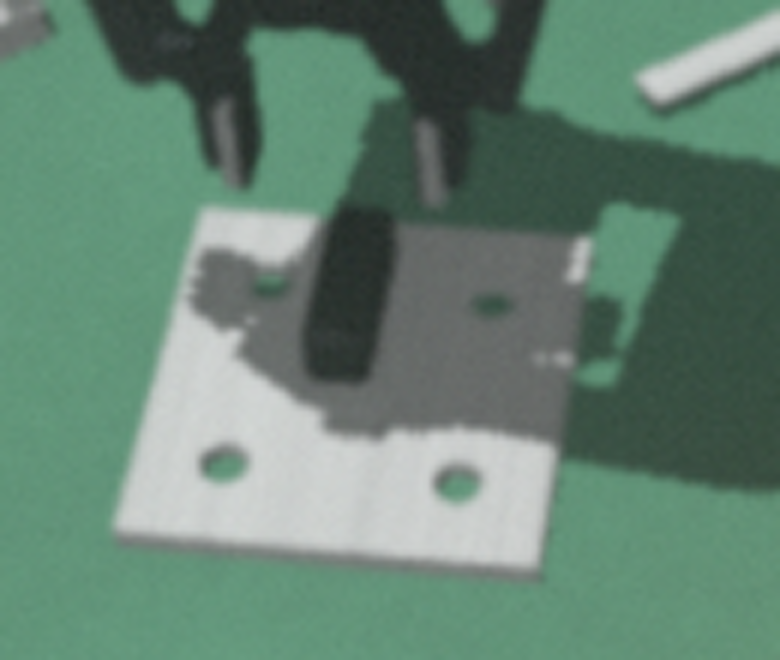

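Good; the fingers straddle the block. Go down and close.

```bash
python3 -m crank '{"slide":[[0.003,-0.0018,0],[0.0065,-0.0018,0.01],[0.0071,-0.0018,0.025],[0.0071,-0.0018,0.04],[0.0071,-0.0018,0.05],[0.0071,-0.0018,0.0555],[0.0071,-0.0018,0.0555],[0.0071,-0.0018,0.0555]],"roll":[-0.015,-0.015,-0.015,-0.015,-0.015,-0.015,-0.015,-0.015],"grip":[0.05,0.05,0.05,0.05,0.05,0.05,0.05,0.05]}' 60
python3 -m crank '{"slide":[[0,0,0],[0,0,0],[0,0,0],[0,0,0],[0,0,0],[0,0,0],[0,0,0],[0,0,0]],"roll":[0,0,0,0,0,0,0,0],"grip":[0.01,0.01,0.01,0.01,0.01,0.01,0.01,0.01]}' 80; python3 go.py .4615 .329 .032 124.7;
```

```text
time_s: 29.55
position: [0.4622, 0.3298, 0.0333]
tool_rot: [[-0.57, 0.822, 0.001], [0.822, 0.57, 0.0], [-0.0, 0.001, -1.0]]
ft_force: [-0.9, 0.0, 0.2]
grip_width: 0.0501
time_s: 30.35
position: [0.4621, 0.3297, 0.0337]
tool_rot: [[-0.57, 0.822, 0.001], [0.822, 0.57, 0.0], [-0.0, 0.001, -1.0]]
ft_force: [-2.0, -0.9, 4.7]
grip_width: 0.0187
t 30.35 pos [0.4621 0.3297 0.0337] head 124.72 w 0.0187 F [-2.  -0.9  4.7]
slide [-0.0002 -0.0009  0.0017] roll 0.0004 q [ 24.  36.  87.  -0.  58. -11.]
```

```bash
python3 -m crank '{"slide":[[0,0,-0.005],[0,0,-0.02],[0,0,-0.05],[0,0,-0.09],[0,0,-0.13],[0,0,-0.16],[0,0,-0.17],[0,0,-0.17]],"roll":[0,0,0,0,0,0,0,0],"grip":[0.01,0.01,0.01,0.01,0.01,0.01,0.01,0.01]}' 80; python3 go.py .6605 .013 .2 122.7;python3 - <<'E'
from fit import *
p=get_image('side'); zoom(p,150,240,350,390,4,'a19.png')
E
```

```text
time_s: 31.15
position: [0.462, 0.3297, 0.2032]
tool_rot: [[-0.57, 0.822, 0.001], [0.822, 0.57, 0.0], [-0.0, 0.001, -1.0]]
ft_force: [0.0, -0.5, -4.8]
grip_width: 0.0187
t 31.15 pos [0.462  0.3297 0.2032] head 124.72 w 0.0187 F [ 0.  -0.5 -4.8]
slide [-0.3734 -0.0172  0.0033] roll 0.0353 q [ 24.  25.  74.  -0.  81. -11.]
```

View pics/a19.png

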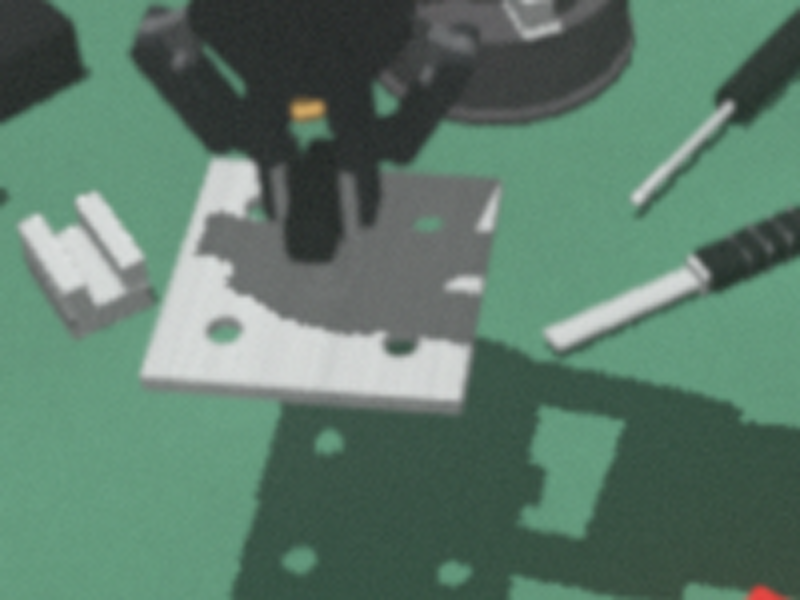

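```bash
python3 -m crank '{"slide":[[-0.03,-0.001,0],[-0.075,-0.003,0],[-0.12,-0.005,0],[-0.165,-0.008,0],[-0.21,-0.01,0],[-0.255,-0.012,0],[-0.3,-0.014,0],[-0.335,-0.0155,0]],"roll":[0.005,0.01,0.015,0.02,0.025,0.03,0.035,0.035],"grip":[0.01,0.01,0.01,0.01,0.01,0.01,0.01,0.01]}' 80
python3 -m crank '{"slide":[[-0.02,-0.001,0],[-0.0384,-0.0017,0.01],[-0.0384,-0.0017,0.013],[-0.0384,-0.0017,0.013],[-0.0384,-0.0017,0.013],[-0.0384,-0.0017,0.013],[-0.0384,-0.0017,0.013],[-0.0384,-0.0017,0.013]],"roll":[0,0,0,0,0,0,0,0],"grip":[0.01,0.01,0.01,0.01,0.01,0.01,0.01,0.01]}' 80
python3 go.py .6605 .013 .19 122.7; python3 - <<'E'
from fit import *
s=observe(); P=s['position']
p=get_image('side')
zoom(p,220,140,325,235,7.5,'a20.png')
T=temppts(P[0],P[1],np.radians(32.7),P[2]-.0337)
H=hubpts(.6605,.013,np.radians(32.7))[:4]
zoom(p,220,140,325,235,7.5,'a20b.png',np.r_[proj(p,T),proj(p,H)])
q=get_image('top'); zoom(q,250,120,370,210,6.5,'a20t.png',np.r_[proj(q,T),proj(q,H)])
E
```

```text
time_s: 32.0
position: [0.6403, 0.043, 0.1997]
tool_rot: [[-0.539, 0.842, -0.005], [0.842, 0.539, 0.0], [0.003, -0.004, -1.0]]
ft_force: [-0.5, 0.7, -4.2]
grip_width: 0.0186
time_s: 32.8
position: [0.6592, 0.0126, 0.1902]
tool_rot: [[-0.541, 0.841, 0.0], [0.841, 0.541, -0.0], [-0.0, 0.0, -1.0]]
ft_force: [0.2, -0.2, -4.0]
grip_width: 0.0185
t 32.8 pos [0.6592 0.0126 0.1902] head 122.75 w 0.0185 F [ 0.2 -0.2 -4. ]
slide [-0.0004  0.0012  0.0002] roll 0.0008 q [ -9.  35.  59.   0.  86. -42.]
```

View pics/a20.png

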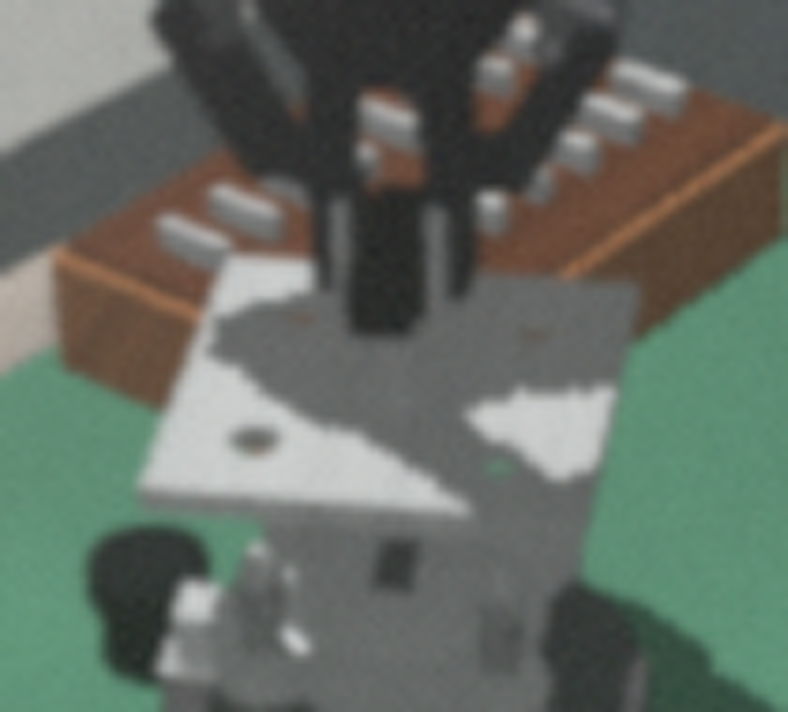

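View pics/a20b.png

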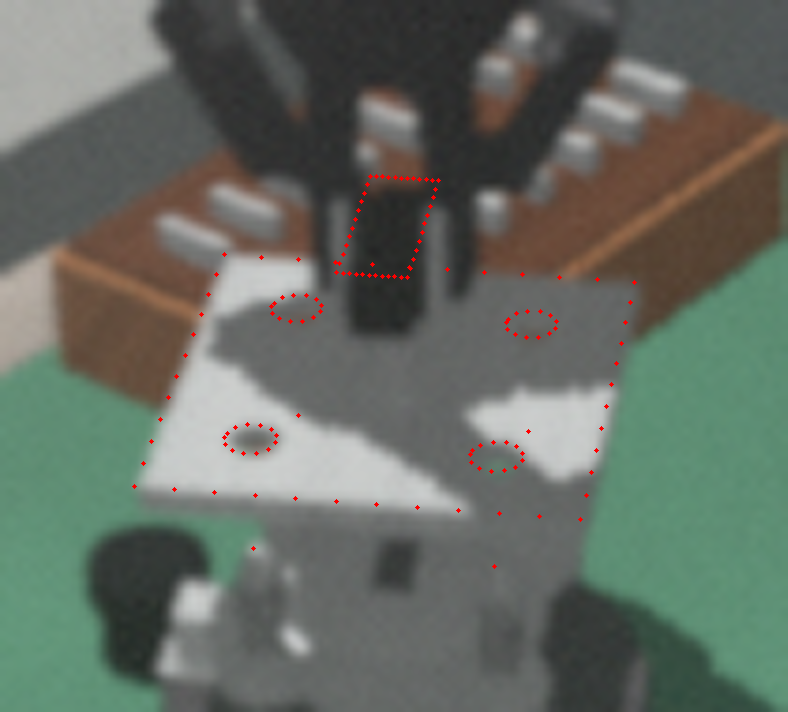

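View pics/a20t.png

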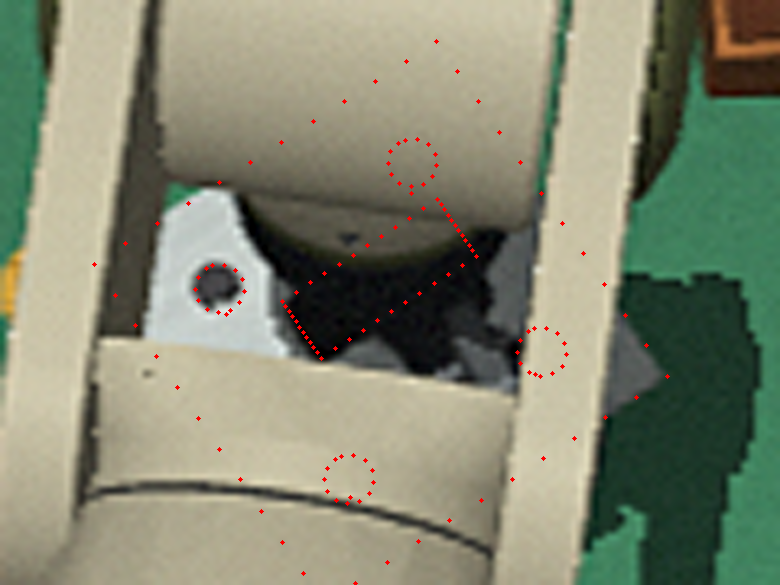

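```bash
python3 -m crank '{"slide":[[-0.0004,0.0012,0],[-0.0004,0.0012,0.005],[-0.0004,0.0012,0.012],[-0.0004,0.0012,0.018],[-0.0004,0.0012,0.022],[-0.0004,0.0012,0.025],[-0.0004,0.0012,0.025],[-0.0004,0.0012,0.025]],"roll":[-0.003,-0.003,-0.003,-0.003,-0.003,-0.003,-0.003,-0.003],"grip":[0.01,0.01,0.01,0.01,0.01,0.01,0.01,0.01]}' 80
python3 -m crank '{"slide":[[0,0,0.001],[0,0,0.002],[0,0,0.003],[0,0,0.004],[0,0,0.005],[0,0,0.006],[0,0,0.007],[0,0,0.007]],"roll":[0,0,0,0,0,0,0,0],"grip":[0.01,0.01,0.01,0.01,0.01,0.01,0.01,0.01]}' 80
```

```text
time_s: 33.7
position: [0.6606, 0.0125, 0.1651]
tool_rot: [[-0.543, 0.84, 0.0], [0.84, 0.543, -0.0], [-0.0, 0.0, -1.0]]
ft_force: [-0.5, -0.1, -4.7]
grip_width: 0.019
time_s: 34.5
position: [0.6605, 0.0126, 0.1577]
tool_rot: [[-0.543, 0.84, -0.0], [0.84, 0.543, 0.0], [0.0, -0.0, -1.0]]
ft_force: [0.2, 0.3, -4.4]
grip_width: 0.0185
```

```bash
python3 -m crank '{"slide":[[0,0,0.001],[0,0,0.002],[0,0,0.003],[0,0,0.004],[0,0,0.005],[0,0,0.006],[0,0,0.006],[0,0,0.006]],"roll":[0,0,0,0,0,0,0,0],"grip":[0.01,0.01,0.01,0.01,0.01,0.01,0.01,0.01]}' 80
```

```text
time_s: 35.3
position: [0.6605, 0.0126, 0.1519]
tool_rot: [[-0.543, 0.84, 0.0], [0.84, 0.543, 0.0], [0.0, 0.0, -1.0]]
ft_force: [1.1, 0.1, -4.3]
grip_width: 0.0192
```

Bottom is now at ~118, below the cones, with no contact force; continue to the seat.

```bash
python3 -m crank '{"slide":[[0,0,0.0015],[0,0,0.003],[0,0,0.0045],[0,0,0.006],[0,0,0.0075],[0,0,0.0085],[0,0,0.0085],[0,0,0.0085]],"roll":[0,0,0,0,0,0,0,0],"grip":[0.01,0.01,0.01,0.01,0.01,0.01,0.01,0.01]}' 80
python3 -m crank '{"slide":[[0,0,0.0005],[0,0,0.001],[0,0,0.0015],[0,0,0.0015],[0,0,0.0015],[0,0,0.0015],[0,0,0.0015],[0,0,0.0015]],"roll":[0,0,0,0,0,0,0,0],"grip":[0.01,0.01,0.01,0.01,0.01,0.01,0.01,0.01]}' 80
```

```text
time_s: 36.1
position: [0.6605, 0.0125, 0.1434]
tool_rot: [[-0.543, 0.84, -0.0], [0.84, 0.543, 0.0], [0.0, -0.0, -1.0]]
ft_force: [0.7, -0.6, -4.3]
grip_width: 0.0188
time_s: 36.9
position: [0.6606, 0.0125, 0.1427]
tool_rot: [[-0.543, 0.84, 0.001], [0.84, 0.543, -0.0], [-0.001, 0.001, -1.0]]
ft_force: [-3.2, 0.7, 6.4]
grip_width: 0.0192
```

```bash
python3 -m crank '{"slide":[[0,0,-0.0005],[0,0,-0.0005],[0,0,-0.0005],[0,0,-0.0005],[0,0,-0.01],[0,0,-0.03],[0,0,-0.06],[0,0,-0.1]],"roll":[0,0,0,0,0,0,0,0],"grip":[0.025,0.045,0.06,0.06,0.06,0.06,0.06,0.06]}' 80
python3 -m crank '{"slide":[[-0.02,0,-0.01],[-0.06,0,-0.02],[-0.11,0,-0.02],[-0.15,0,-0.02],[-0.19,0,-0.02],[-0.22,0,-0.02],[-0.24,0,-0.02],[-0.24,0,-0.02]],"roll":[0,0,0,0,0,0,0,0],"grip":[0.06,0.06,0.06,0.06,0.06,0.06,0.06,0.06]}' 80
python3 - <<'E'
from fit import *
T=temppts(.6605,.013,np.radians(32.9),.109)
p=get_image('side'); zoom(p,220,160,320,260,6,'a21.png',proj(p,T)); zoom(p,220,160,320,260,6,'a21r.png'); save(p,'fs.png')
q=get_image('top'); save(q,'ft.png'); zoom(q,260,130,360,230,6,'a21t.png')
E
```

```text
time_s: 37.7
position: [0.66, 0.0126, 0.2424]
tool_rot: [[-0.543, 0.84, -0.003], [0.84, 0.543, 0.0], [0.002, -0.002, -1.0]]
ft_force: [0.9, 0.2, 0.2]
grip_width: 0.06
time_s: 38.5
position: [0.7765, -0.1876, 0.2543]
tool_rot: [[-0.541, 0.841, 0.011], [0.841, 0.541, -0.003], [-0.008, 0.008, -1.0]]
ft_force: [-0.6, 0.1, 0.4]
grip_width: 0.0599
```

View pics/a21.png

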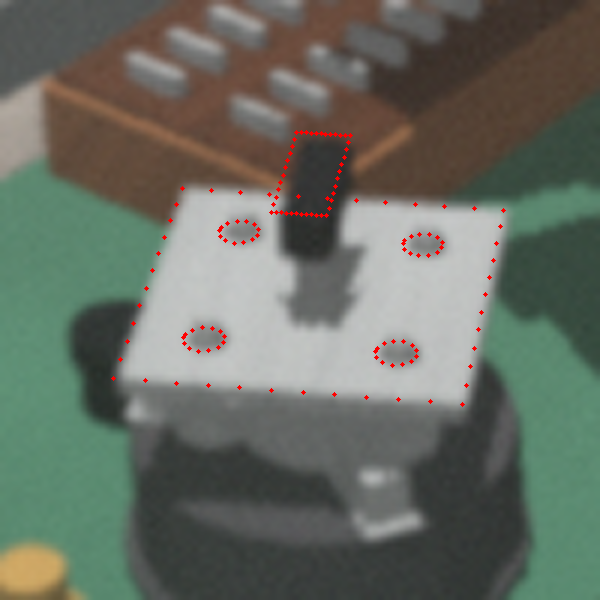

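View pics/fs.png

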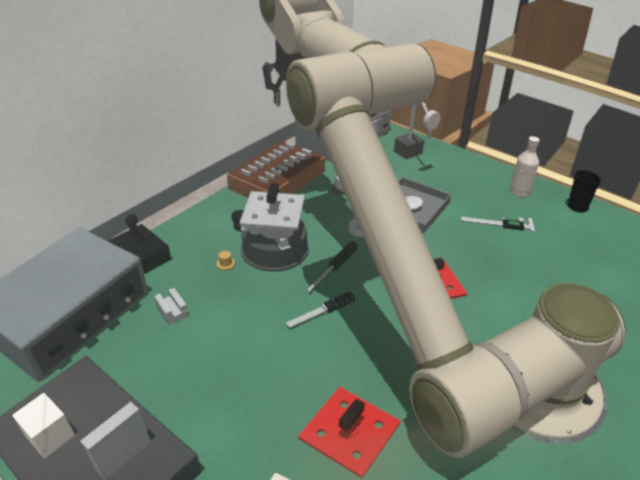

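View pics/ft.png

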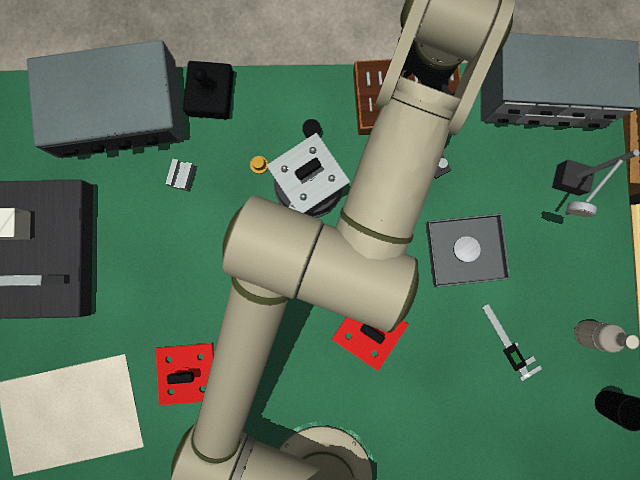

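```bash
python3 -c "
from rig import *
s=observe(); print(s['time_s'],s['ft_force'],s['qvel'].round(2)); print(close_job())"
```

```text
38.6 [1.55259153 0.6521503  0.50536573] [ 1.06 -0.87 -0.02  0.09  0.21 -0.06]
the job is handed in; nothing more can be done
None
```

I levered the cap up with the pry bar, laid the bar flat where it had been, put the cap in the tray and fitted the template over the studs. I handed the job in at 38.6 s of the 72 s allowed; it reports no verdict.

What the last checks showed:
- **Template:** it came down over the studs with no side force. It met the rim at the tool height I had predicted (142.7 mm). In the side picture it lies flat, within about a pixel (1.5–2 mm) of where it should sit, with the studs in all four holes.
- **Cap:** it lies in the middle of the tray in both pictures.
- **Bar:** it lies flat on the bench outside the tray.
- **Bystanders:** all those in view are where they started. The arm hid the loupe, ring gauge and plug gauge in part in one view or the other. I judged this by eye and did not measure it.
- **Robot:** it was clear of everything, with only about 1.6 N of noise on the wrist sensor.

Two things disagreed or ran close:
- **Camera disagreement:** the two cameras differed by 2–4 mm, so I used the middle. The bar touching the cap's leg and the template's seating height both agreed with that.
- **Screwdriver clearance:** while levering, the bar's handle passed within a few millimetres above the screwdriver. The picture afterwards showed it had not moved.

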